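# Tuck a brass strap under a clamped copper plate and hold it for tacking

## Robot

A 7-joint arm with a two-finger parallel gripper is mounted at the origin on a cart in front of the work surface, level with it; the furniture and walls round the work are solid. World frame = base frame: x ahead of the robot, y to its left, z up, the work surface at z = 0. Lengths are in mm, angles in rad, forces in N, time in s.
With the tool pointing down it reaches from about 400 to 875 mm from the base axis. Payload 4.4 kg.
Tool frame: the origin (TCP) lies at the very end of the fingers, on their centre line; the grasp point (between the pads) lies 19 mm behind it; y points along the fingers, z is the direction in which the jaws open and shut, and the axes are right-handed (so a half turn about y gives the same grasp; the last joint's range is limited). The gripper opens to 85 mm and grips with 20 to 120 N. Pads are 22 mm wide; open, the fingers measure 114 mm over their backs; the gripper's body (76 mm by 85 mm) begins 54 mm behind the grasp point. The pads swing forward as they close: fully open they stand 13 mm farther back than shut.
Start: joints at [1.192, 0.628, 0.038, 1.517, -0.027, 0.996, -0.02], TCP at [200.048, -618.465, 231.313] pointing down, gripper open.
Joint ranges: [-3.06, 3.06], [-0.37, 2.12], [-1.25, 1.32], [0.18, 2.47], [-1.1, 4.24], [0.23, 1.98], [-2.94, 2.94]. Speed limits (rad/s): [2.57, 2.57, 3.14, 3.14, 3.14, 3.14, 3.14].

## Interface

Orientations are given as [roll, pitch, yaw] about the fixed x, y, z axes, in that order (R = Rz(yaw) Ry(pitch) Rx(roll)).
In Python, from cell import read_state, get_image, finish_job gives the robot as it stands. The module is installed in compiled form; this text tells all that it offers.
- The arm moves only by the tool servo_tool, never from a script. Its argument "increments" is a list of rows, each an object of numbers: "dx", "dy", "dz": the shift along the world's x, y, z in cm; "ax", "ay", "az": the turn, a rotation vector about the world's x, y, z in rad; "claw": the closure, from -1 (fully open) to 1 (shut). A call has 1 to 8 rows; each row is the pose to reach, as a shift and turn from the pose commanded when the call began; what a row does not reach only later rows make up. A row lasts 1/12 s, in which the tool goes at most 41.7 mm and 7.16 degrees, less where a joint would pass 70% of its speed; a pose out of reach is approached as far as the arm can. A call with a gripper value outside its range is refused whole. The fingers move at their own pace and stop on an object; the grip force is fixed at half the most. Time passes only in rows, so rows that repeat a pose let the fingers close. It gives the time, the measured TCP pose, the force and the opening at its end, in the units of the state.
- read_state(): the state, without advancing time (a new reading comes with each control period).
- get_image(name): name is "scene" or "top" or "wrist"; returns a dict with "color" (420x560x3 uint8, red, green, blue), "fov_y" (degrees; the focal length in pixels is half the picture's height over the tangent of half this angle, whatever the lens; pixels are square), "cx", "cy" (the principal point, pixels), "R" (3x3) and "t" (3): a world point X has camera coordinates R X + t. Camera axes: x right, y down, z forward; pixel columns grow to the right and rows downward; lengths in mm; the calibration is good to about 2 mm. A picture is of the moment at which its call begins. There is no depth.
- finish_job(): hands the job in, once; it reports no verdict.
The state is a dict: "clock": time; "qpos": joint angles; "qd": joint speeds; "tau": joint torques, N m; "eef_pos": TCP position; "tool_rot": TCP orientation; "force": force on the tool from outside, world axes, zero at the start; "torque": the same for the moment, N m; "width": finger opening in mm.
Only numpy, scipy, OpenCV 4.12 (cv2) and the standard library are available. Lean on these libraries where they do the work, as an engineer would, in place of code of your own. Each camera call takes 0.05 s, during which the arm holds its last target.

## Task

Get this lap joint ready for soldering: first gently lower the jig's hinged clamp by its wooden bar until both feet rest on the copper plate. Then pick the brass strap up off the dark brick, lay it lengthwise along the jig's bed and slide its wide square end under the overhanging lip of the plate, centred and straight, fully home against the step, without lifting or shifting the plate or raising the clamp. Finish still holding the strap, pressed down flat on the bed with a light steady push (about 10 N), and leave the other things on the bench alone.

Things in the scene. Friction and masses are not known exactly. Their poses are not given: they have to be found in the camera images.
- lap_jig: grey steel jig, fixed to the bench, 220 x 100 mm base plate 12 mm thick (x from -105 to +115 mm). Origin on the bench under the middle of the step; x = the way the strap is pushed in, z up. From x = -100 to 0 a pale bed 30 mm wide, top at z = 28 mm (16 mm above the base plate). At x = 0 a step: behind it, to x = 82 mm, a pale land 72 mm wide, top at z = 33.2 mm, carries the copper plate in a shallow nest
- bed_step (a point): middle of the foot of the step, on the bed's top (jig x = 0, z = 28 mm); the strap's square edge must come to rest against the step here
- copper_plate: loose copper plate 86 (x) x 60 (y) x 3 mm, 0.14 kg, lying in the nest with 1.5 mm play at the sides and back, its x along the jig's x; origin at the centre of its underside. Its front lip overhangs the bed by 16 mm, with 5.2 mm of height below it
- plate_lip (a point): middle of the plate's front lip, at its underside (plate x = -43 mm)
- clamp (a joint): rad, hinge of the clamp: a steel U frame with a wooden cross bar, swings about the jig's y. 0 = closed, both feet on the plate 11 mm behind the step; grows as it opens up and away to jig +x (end stop 1.5). Stiff hinge, 0.16 N m of friction; it stays where it is left; frame 0.25 kg
- clamp_bar (a point): centre of the clamp's wooden bar: 14 mm diameter, 51 mm free length along the jig's y between the frame's two 6 mm arms, 85 mm from the hinge. Closed it lies at jig x = 11 mm, z = 50 mm, its centre 14 mm above the plate's top; nothing lies between the bar and the plate except the feet at its ends
- clamp_hinge (a point): clamp hinge axis, jig x = 96 mm, z = 50 mm
- strap: flat brass strap, 110 mm long, 4 mm thick, 0.14 kg (varies), lying lengthwise on the brick, underside 18 mm above the bench, sides overhanging it by 7 mm; 40 mm wide over its front 85 mm (from x = -30 to +55 mm), with a narrower round tongue at the tail. Origin at the underside, middle of its length; x towards the square end. Line scribed 16 mm from the square edge. Grasp across its 40 mm width
- brick: dark soldering brick, fixed to the bench, 95 (x) x 26 (y) x 18 mm high, that carries the strap; origin at the centre of its underside
- strap_edge (a point): middle of the strap's square front edge, at its underside (strap x = +55 mm)
- solder_spool: bystander: spool of solder wire lying flat, 51 mm diameter, 24 mm high; origin at its base
- tin_round: bystander: round tin, 69 mm diameter, 25 mm high; origin at its base
- pliers_red: bystander: red-handled pliers lying flat, 145 mm; origin at the underside
- flux_bottle: bystander: small squeeze bottle with a nozzle, 37 mm diameter, 127 mm high; origin at its base
- round_punch: bystander: steel punch lying flat, 105 mm long, 10 mm thick; origin at the underside

How it is judged (in metres and radians):
On the way, in this order (a step that is already met when the one before it is completed fails the run):
1. the clamp is closed: both feet on the copper plate (value of joint clamp below 0.03 rad and z of plate_lip in the frame of lap_jig below 0.0345 m and x of strap_edge in the frame of lap_jig below -0.02 m), for 0.2 s.
2. with the clamp closed, the strap's square end goes in under the lip (value of joint clamp below 0.04 rad and x of strap_edge in the frame of lap_jig between -0.011 and 0.003 m and y of strap_edge in the frame of lap_jig between -0.02 and 0.02 m and z of strap_edge in the frame of lap_jig between 0.026 and 0.0315 m), for 0.1 s.
At the end, for the whole second after the job is handed in: clamp shut (< 0.03 rad); plate within 4 mm of its start, not up over 1.3 mm; strap edge within 3 mm of the step, 6 mm of the centre line, straight to 0.07 rad, flat on the bed to 1.5 mm and 0.03 rad, at rest, held by the fingers (> 2 N), bearing on the jig with 4 to 45 N (value of joint clamp below 0.03 rad and z of plate_lip in the frame of lap_jig below 0.0345 m and distance of plate_lip from where it was at the start of the episode below 0.004 m and x of strap_edge in the frame of lap_jig between -0.003 and 0.003 m and y of strap_edge in the frame of lap_jig between -0.006 and 0.006 m and z of strap_edge in the frame of lap_jig between 0.0265 and 0.0295 m and angle between the x axis of strap and the x axis of lap_jig, either way round below 0.07 rad and angle between strap's own z axis and vertical below 0.03 rad and contact force between strap and lap_jig between 4 and 45 N and contact force between the fingers and strap above 2 N and linear speed of strap below 0.02 m/s); the arm keeps its last pose, push and grip.
It fails at once if the copper plate is lifted (lip more than 2 mm up) or shoved more than 5 mm (z of plate_lip in the frame of lap_jig above 0.0352 m or distance of plate_lip from where it was at the start of the episode above 0.005 m).
It fails at once if the clamp is slammed (faster than 3 rad/s) (velocity of joint clamp below -3 rad/s).
It fails at once if a bystander is moved by more than 20 mm (distance of any of solder_spool, tin_round, pliers_red, flux_bottle, round_punch from where it was at the start of the episode above 0.02 m).
It also fails if it takes over 48 s, if anything falls off the work surface, if the arm or the gripper's body presses on something with over 40 N, if the wrist force passes 120 N, or if a joint passes its speed limit or range.

## Working session

There is one attempt and no reset: what is moved stays moved. The work goes in short steps, Python scripts to look and compute and a tool call to move; the robot and the scene stay as the last step left them, time stands still between calls to the robot, and variables do not carry over. Pictures are saved under pics/ and viewed, and the job is handed in when it is done.

Besides the shell and the picture viewer there is one more tool, called after "Request:" as name(argument=value, ...), one argument or row to a line, values as JSON. servo_tool: Moves the arm, as the interface text tells. Its arguments: {"type":"object","properties":{"increments":{"type":"array","items":{"type":"object","properties":{"dx":{"type":"number"},"dy":{"type":"number"},"dz":{"type":"number"},"ax":{"type":"number"},"ay":{"type":"number"},"az":{"type":"number"},"claw":{"type":"number"}}}}},"required":["increments"]}

```bash
mkdir -p pics
python3 - <<'E'
from cell import *
import cv2,json
s=read_state();print(s)
for n in("scene","top","wrist"):
    i=get_image(n);cv2.imwrite(f"pics/{n}0.png",i["color"][:,:,::-1]);print(n,i["fov_y"],i["cx"],i["cy"],i["R"],i["t"])
E
```

```text
{'clock': 0.0, 'qpos': array([ 1.19219506,  0.62933043,  0.03844966,  1.5183697 , -0.02701357,
        0.99627949, -0.01997874]), 'qd': array([-1.01685498e-04, -2.47525264e-04, -8.69221232e-04, -1.41324287e-03,
        7.38009028e-04, -5.56601823e-04,  9.64077227e-06]), 'tau': array([ 1.48333261e-04, -5.63395429e+01,  1.22603841e+00, -1.93441343e+01,
        1.08319178e-02,  1.05593348e-02,  1.07066944e-05]), 'eef_pos': array([ 199.85836061, -617.86207639,  230.39884262]), 'tool_rot': array([-1.57266509e+00, -1.69097269e-05, -2.82878377e+00]), 'force': array([0.21830877, 0.46535677, 0.11975909]), 'torque': array([ 0.00978249, -0.02819538, -0.02346543]), 'width': 85.46132938865262}
scene 44.964908416138684 287.096013849557 206.89803651618206 [[ 0.88213773 -0.47098664 -0.00214848]
 [-0.31336529 -0.58350206 -0.74921795]
 [ 0.351618    0.66158668 -0.66232005]] [-555.27872233  196.0471193  1317.05630118]
top 42.888631641985086 277.1387152828041 203.6030465911465 [[ 0.02162338 -0.99974655  0.00626652]
 [-0.99262653 -0.02221628 -0.11915958]
 [ 0.11926859 -0.00364368 -0.99285534]] [ -74.17524821  591.4750053  1476.3398484 ]
wrist 71.90770214267225 281.48830786065525 207.32170841193917 [[ 3.08281689e-01 -9.51294820e-01 -7.52802288e-04]
 [-9.03282180e-01 -2.92970501e-01  3.13447905e-01]
 [-2.98401917e-01 -9.59502565e-02 -9.49605099e-01]] [-649.06453139  -40.50569278  378.95961361]
```

View pics/scene0.png

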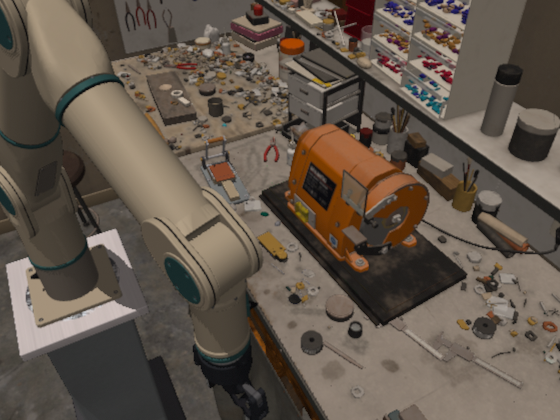

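View pics/top0.png

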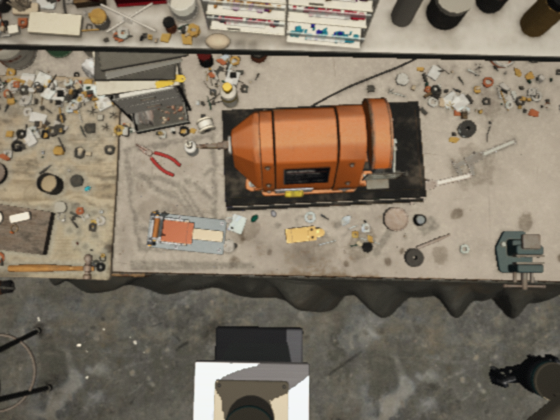

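View pics/wrist0.png

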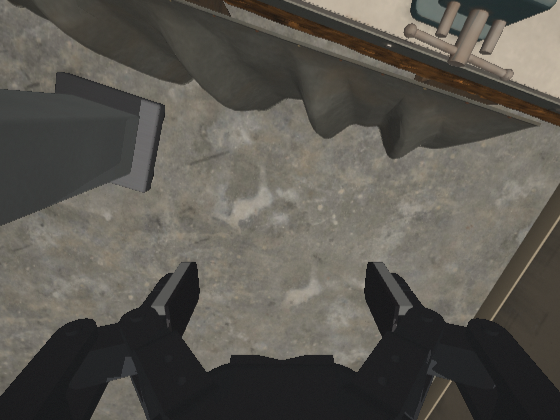

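```bash
cat > h.py <<'E'
import numpy as np,cv2
from cell import *
def f(i): return i["color"].shape[0]/2/np.tan(np.radians(i["fov_y"])/2)
def ray(i,u,v):
    R=np.array(i["R"]);t=np.array(i["t"]);F=f(i)
    d=R.T@np.array([(u-i["cx"])/F,(v-i["cy"])/F,1]); return -R.T@t,d
def onz(i,u,v,z):
    c,d=ray(i,u,v); return c+d*(z-c[2])/d[2]
def proj(i,X):
    p=np.array(i["R"])@np.array(X)+np.array(i["t"]); return i["cx"]+f(i)*p[0]/p[2],i["cy"]+f(i)*p[1]/p[2]
def crop(i,x0,y0,x1,y1,s,name):
    c=i["color"][y0:y1,x0:x1,::-1]; cv2.imwrite("pics/"+name,cv2.resize(c,None,fx=s,fy=s,interpolation=cv2.INTER_CUBIC))
E
python3 - <<'E'
from h import *
i=get_image("top");crop(i,140,200,340,265,4,"t1.png")
for u,v in((288,234),(322,234),(224,236),(148,232)):print(onz(i,u,v,22))
i=get_image("scene");crop(i,190,120,330,270,4,"s1.png")
E
```

```text
[508.52484294 -93.85257966  22.        ]
[ 510.64790668 -190.25833414   22.        ]
[498.87146274  87.21916433  22.        ]
[505.46013464 302.58886444  22.        ]
```

View pics/t1.png

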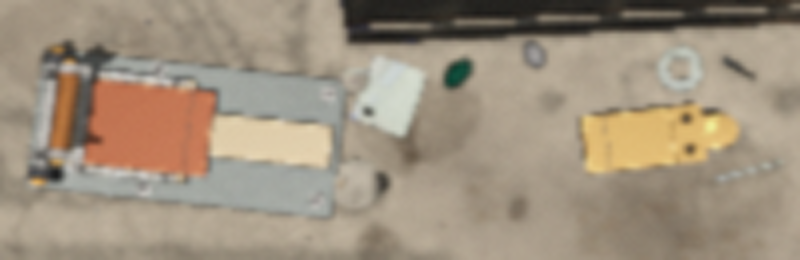

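View pics/s1.png

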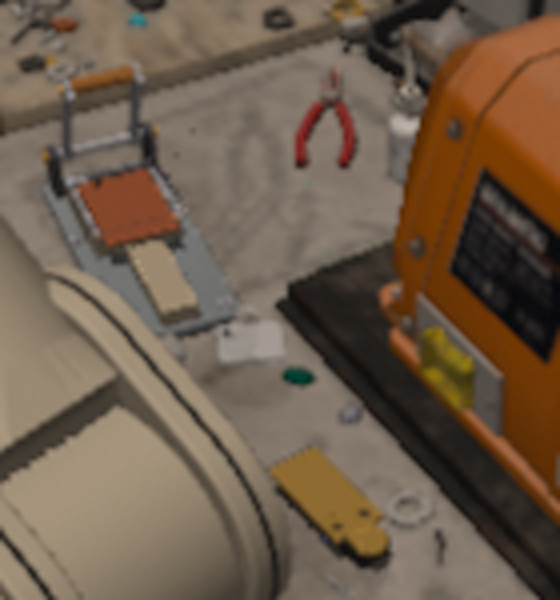

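```bash
cat >> h.py <<'E'
def masks(i):
    h=cv2.cvtColor(i["color"],cv2.COLOR_RGB2HSV)
    H,S,V=[h[...,k].astype(int) for k in range(3)]
    return h
E
python3 - <<'E'
from h import *
i=get_image("top");h=masks(i)
for u,v in((175,233),(160,233),(157,225),(210,235),(300,235),(320,232),(220,218)):print((u,v),h[v,u])
roi=np.zeros(h.shape[:2],np.uint8);roi[205:262,145:332]=1
def quad(m,z,nm):
    m=(m&(roi>0)).astype(np.uint8);cs,_=cv2.findContours(m,0,1);c=max(cs,key=cv2.contourArea)
    r=cv2.minAreaRect(c);b=cv2.boxPoints(r);M=cv2.moments(c)
    P=[onz(i,*p,z)[:2].round(1) for p in b]
    print(nm,cv2.contourArea(c),r[0],r[1],r[2],[p.tolist() for p in P],"cen",onz(i,*r[0],z)[:2]);return c
H,S,V=[h[...,k].astype(int) for k in range(3)]
quad((H<10)&(S>110),36,"cop")
quad((H>10)&(H<24)&(S>45)&(V>190)&(np.arange(560)[None]<240),28,"bed")
quad((H>14)&(H<26)&(S>90)&(np.arange(560)[None]>270),22,"strap")
E
```

```text
(175, 233) [  9 144 196]
(160, 233) [17 21 85]
(157, 225) [ 13 165 159]
(210, 235) [ 19  58 223]
(300, 235) [ 20 121 225]
(320, 232) [ 20 124 224]
(220, 218) [ 18  44 155]
cop 510.0 (176.9964599609375, 231.53411865234375) (30.90404510498047, 20.27113151550293) 5.90614128112793 [[482.9, 263.0], [539.7, 259.8], [532.6, 173.1], [475.9, 176.6]] cen [507.70031679 218.11245995]
bed 267.0 (206.53289794921875, 234.6876678466797) (31.248409271240234, 10.154424667358398) 6.009006023406982 [[490.5, 180.9], [519.1, 179.0], [511.8, 91.0], [483.3, 93.1]] cen [501.14602404 135.99708209]
strap 462.5 (304.5853576660156, 233.76829528808594) (14.466531753540039, 38.98233413696289) 83.6598129272461 [[523.3, -83.4], [537.9, -193.2], [497.2, -198.2], [482.6, -88.7]] cen [ 510.21738938 -140.85995789]
```

Request:
servo_tool(
  increments=[
    {"dx": 2,"dy": 2.9,"dz": 1,"az": 0.08,"claw": -1},
    {"dx": 4,"dy": 5.8,"dz": 2.5,"az": 0.16,"claw": -1},
    {"dx": 6,"dy": 8.7,"dz": 4,"az": 0.24,"claw": -1},
    {"dx": 8,"dy": 11.6,"dz": 5.5,"az": 0.32,"claw": -1},
    {"dx": 10,"dy": 14.5,"dz": 7,"az": 0.4,"claw": -1},
    {"dx": 12,"dy": 17.4,"dz": 8.5,"az": 0.48,"claw": -1},
    {"dx": 14,"dy": 20.3,"dz": 10,"az": 0.56,"claw": -1},
    {"dx": 16,"dy": 23.2,"dz": 10,"az": 0.64,"claw": -1},
  ],
)

```text
invalid input at $.increments[0]: expected keys dx, dy, dz, ax, ay, az, claw
```

Request:
servo_tool(
  increments=[
    {"dx": 2,"dy": 3,"dz": 0,"az": 0.07,"claw": -1},
    {"dx": 4,"dy": 6,"dz": 0,"az": 0.14,"claw": -1},
    {"dx": 6,"dy": 9,"dz": 0,"az": 0.21,"claw": -1},
    {"dx": 8,"dy": 12,"dz": 0,"az": 0.28,"claw": -1},
    {"dx": 10,"dy": 15,"dz": 0,"az": 0.35,"claw": -1},
    {"dx": 12,"dy": 18,"dz": 0,"az": 0.42,"claw": -1},
    {"dx": 14,"dy": 21,"dz": 0,"az": 0.48,"claw": -1},
    {"dx": 15,"dy": 23,"dz": 0,"az": 0.538,"claw": -1},
  ],
)

```text
invalid input at $.increments[0]: expected keys dx, dy, dz, ax, ay, az, claw
```

Run:
```python
from h import *
s=read_state();print(s["clock"],s["qpos"].round(3),s["eef_pos"],s["tool_rot"],s["force"])
i=get_image("wrist");print(-np.array(i["R"]).T@np.array(i["t"]),i["R"][2]);cv2.imwrite("pics/w1.png",i["color"][:,:,::-1])
```

```text
0.3 [ 1.192  0.629  0.038  1.518 -0.027  0.996 -0.02 ] [ 199.96244071 -618.28778795  230.99966439] [-1.57139446e+00 -1.11224792e-05 -2.82881370e+00] [-0.41177389 -0.61542889  0.28545993]
[ 276.64834366 -593.16782925  372.58093635] [-0.29806046 -0.09691078 -0.9496148 ]
```

View pics/w1.png

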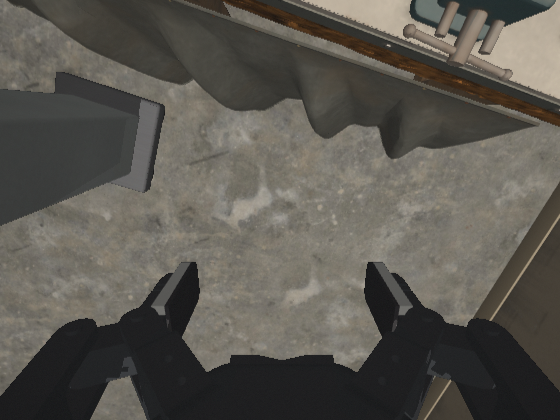

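All keys are needed in each row.

Request:
servo_tool(
  increments=[
    {"dx": 2,"dy": 2.9,"dz": 1,"ax": 0,"ay": 0,"az": 0.08,"claw": -1},
    {"dx": 4,"dy": 5.8,"dz": 2.5,"ax": 0,"ay": 0,"az": 0.16,"claw": -1},
    {"dx": 6,"dy": 8.7,"dz": 4,"ax": 0,"ay": 0,"az": 0.24,"claw": -1},
    {"dx": 8,"dy": 11.6,"dz": 5.5,"ax": 0,"ay": 0,"az": 0.32,"claw": -1},
    {"dx": 10,"dy": 14.5,"dz": 7,"ax": 0,"ay": 0,"az": 0.4,"claw": -1},
    {"dx": 12,"dy": 17.4,"dz": 8.5,"ax": 0,"ay": 0,"az": 0.48,"claw": -1},
    {"dx": 14,"dy": 20.3,"dz": 10,"ax": 0,"ay": 0,"az": 0.56,"claw": -1},
    {"dx": 16,"dy": 23.2,"dz": 10,"ax": 0,"ay": 0,"az": 0.64,"claw": -1},
  ],
)

```text
clock: 1.02
eef_pos: [362.0, -386.1, 334.5]
tool_rot: [-1.565, -0.001, -2.185]
force: [-0.1, -0.7, 0.3]
width: 85.5
```

Request:
servo_tool(
  increments=[
    {"dx": 2,"dy": 3,"dz": 0,"ax": 0,"ay": 0,"az": 0.07,"claw": -1},
    {"dx": 4,"dy": 6,"dz": 0,"ax": 0,"ay": 0,"az": 0.14,"claw": -1},
    {"dx": 6,"dy": 9,"dz": 0,"ax": 0,"ay": 0,"az": 0.21,"claw": -1},
    {"dx": 8,"dy": 12,"dz": 0,"ax": 0,"ay": 0,"az": 0.28,"claw": -1},
    {"dx": 10,"dy": 15,"dz": 0,"ax": 0,"ay": 0,"az": 0.35,"claw": -1},
    {"dx": 12,"dy": 18,"dz": 0,"ax": 0,"ay": 0,"az": 0.42,"claw": -1},
    {"dx": 14,"dy": 21,"dz": 0,"ax": 0,"ay": 0,"az": 0.48,"claw": -1},
    {"dx": 15,"dy": 23,"dz": 0,"ax": 0,"ay": 0,"az": 0.538,"claw": -1},
  ],
)

```text
clock: 1.68
eef_pos: [512.3, -152.5, 331.7]
tool_rot: [-1.569, 0.002, -1.644]
force: [0.0, 0.2, -0.7]
width: 85.3
```

Run:
```python
from h import *
s=read_state();print(s["clock"],s["qpos"].round(3),s["eef_pos"],s["tool_rot"],s["force"])
i=get_image("wrist");print(-np.array(i["R"]).T@np.array(i["t"]),i["R"][2]);cv2.imwrite("pics/w2.png",i["color"][:,:,::-1])
import pickle;pickle.dump(i,open("w2.pkl","wb"))
```

```text
1.6833 [ 0.503  0.376 -0.376  1.693  0.149  1.1    0.01 ] [ 512.26198989 -152.4904467   331.6539627 ] [-1.56877309  0.00186229 -1.64405762] [ 0.04722534  0.22298855 -0.74216011]
[518.20432621 -72.25931643 473.36514285] [-0.02161147 -0.31090502 -0.95019525]
```

View pics/w2.png

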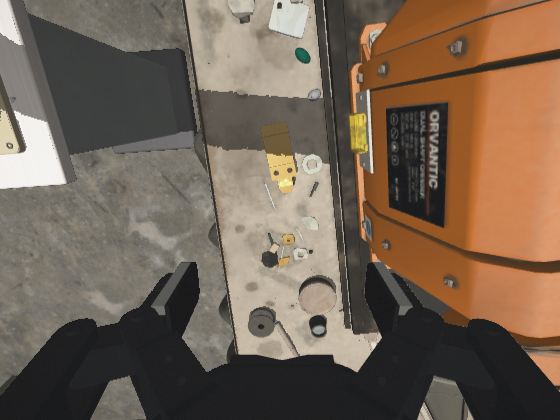

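Request:
servo_tool(
  increments=[
    {"dx": 0,"dy": 3.5,"dz": 0,"ax": 0,"ay": 0,"az": 0,"claw": 1},
    {"dx": 0,"dy": 7.2,"dz": 0,"ax": 0,"ay": 0,"az": 0,"claw": 1},
    {"dx": 0,"dy": 11,"dz": 0,"ax": 0,"ay": 0,"az": 0,"claw": 1},
    {"dx": 0,"dy": 15,"dz": 0,"ax": 0,"ay": 0,"az": 0,"claw": 1},
    {"dx": 0,"dy": 19,"dz": 0,"ax": 0,"ay": 0,"az": 0,"claw": 1},
    {"dx": 0,"dy": 23,"dz": 0,"ax": 0,"ay": 0,"az": 0,"claw": 1},
    {"dx": 0,"dy": 27,"dz": 0,"ax": 0,"ay": 0,"az": 0,"claw": 1},
    {"dx": 0,"dy": 30,"dz": 0,"ax": 0,"ay": 0,"az": 0,"claw": 1},
  ],
)

```text
clock: 2.4
eef_pos: [509.4, 147.0, 331.7]
tool_rot: [-1.57, 0.002, -1.649]
force: [0.2, 0.8, 0.0]
width: 0.2
```

Request:
servo_tool(
  increments=[
    {"dx": 0,"dy": 0,"dz": 0,"ax": 0,"ay": 0,"az": 0,"claw": 1},
    {"dx": 0,"dy": 0,"dz": 0,"ax": 0,"ay": 0,"az": 0,"claw": 1},
  ],
)

```text
clock: 2.57
eef_pos: [509.6, 145.4, 331.3]
tool_rot: [-1.571, 0.0, -1.647]
force: [-0.8, -0.7, -0.6]
width: 0.1
```

Run:
```python
from h import *
s=read_state();print(s["clock"],s["qpos"].round(3),s["eef_pos"],s["tool_rot"],s["force"],s["width"])
import pickle
i=get_image("wrist");print(-np.array(i["R"]).T@np.array(i["t"]),i["R"][2]);cv2.imwrite("pics/w3.png",i["color"][:,:,::-1])
pickle.dump(i,open("w3.pkl","wb"));crop(i,180,0,400,165,3.6,"w3c.png")
i=pickle.load(open("w2.pkl","rb"));crop(i,230,100,330,210,5,"w2c.png")
i=get_image("scene");crop(i,190,120,330,270,4,"s3.png");pickle.dump(i,open("s3.pkl","wb"))
i=get_image("top");crop(i,130,200,260,270,5,"t3.png");pickle.dump(i,open("t3.pkl","wb"))
```

```text
2.5667 [-0.006  0.379 -0.46   1.702  0.185  1.104 -0.598] [509.62113345 145.3697719  331.34854703] [-1.57084092e+00  4.02403194e-04 -1.64681701e+00] [-0.77488075 -0.69456782 -0.56704432] 0.12087568858311529
[516.09917559 225.74138929 472.95972629] [-0.02449303 -0.31215376 -0.94971581]
```

View pics/w3c.png

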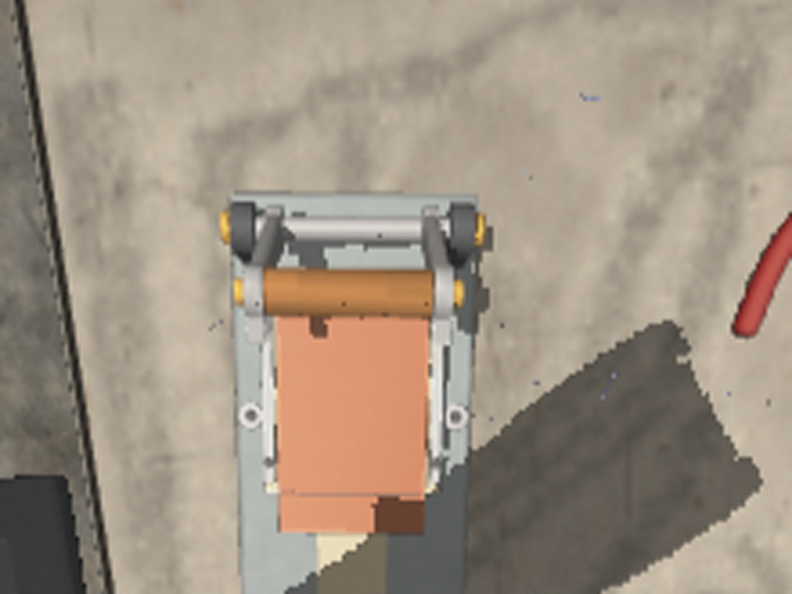

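View pics/w3.png

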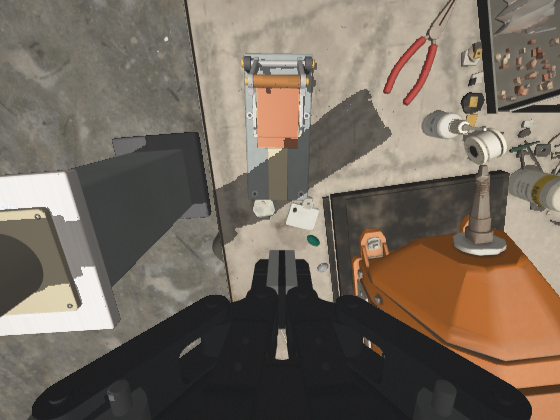

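View pics/s3.png

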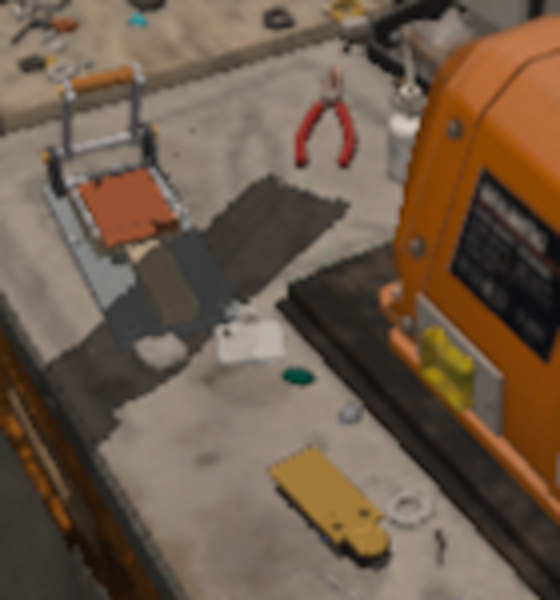

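View pics/w2c.png

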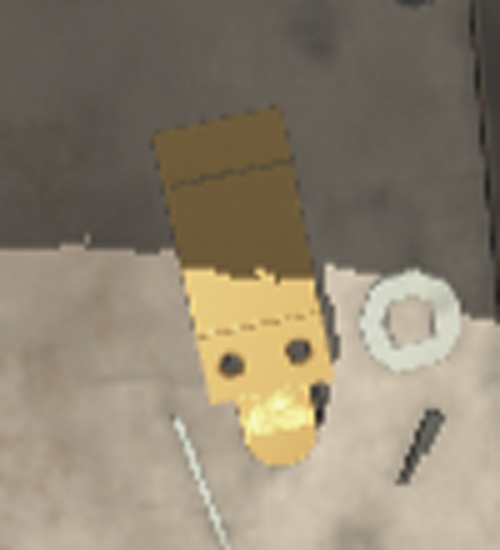

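Run:
```python
from h import *
import pickle
w3=pickle.load(open("w3.pkl","rb"));w2=pickle.load(open("w2.pkl","rb"))
p3=lambda u,v:(180+(u+.5)/3.6-.5,(v+.5)/3.6-.5)
p2=lambda u,v:(230+(u+.5)/5-.5,100+(v+.5)/5-.5)
z=36
L=onz(w3,*p3(279,531),36.2);R=onz(w3,*p3(425,535),36.2)
print("lip",L,R,np.linalg.norm(L-R),(L+R)/2)
A=onz(w3,*p3(231,192),12);B=onz(w3,*p3(477,194),12);print("rear base",A,B,np.linalg.norm(A-B),(A+B)/2)
l=(L+R)/2;b=(A+B)/2;d=(b-l)[:2];print("dir from 131mm",np.linalg.norm(d),np.degrees(np.arctan2(d[1],d[0])))
l=onz(w3,*p3(279,320),36.2);print("plate left edge dir",np.degrees(np.arctan2(*(l-L)[[1,0]])))
l=onz(w3,*p3(429,320),36.2);print("plate right edge dir",np.degrees(np.arctan2(*(l-R)[[1,0]])))
F1=onz(w2,*p2(154,132),22);F2=onz(w2,*p2(283,106),22);T1=onz(w2,*p2(210,403),22);T2=onz(w2,*p2(333,378),22)
print("strap",F1,F2,T1,T2,np.linalg.norm(F1-F2),np.linalg.norm(F1-T1))
for a,b in((T1,F1),(T2,F2)):print(np.degrees(np.arctan2(*(b-a)[[1,0]])))
e=(F1+F2)/2;print("edge",e,"rear",(T1+T2)/2)
# bar
th=np.radians(85.3);jx=np.array([np.cos(th),np.sin(th),0]);jy=np.array([-jx[1],jx[0],0])
step=(L+R)/2+16*jx;step[2]=0;print("step",step)
for nm,im,px in(("w3",w3,p3(349.5,292)),("s3",pickle.load(open("s3.pkl","rb")),(190+100.5/4-.5,120+80.5/4-.5))):
    c,dd=ray(im,*px);k=((step-c)@jy)/(dd@jy) if nm=="s3" else None
    if nm=="s3":
        X=c+dd*k;q=X-step;print(nm,q@jx,X[2],np.arctan2(X[2]-50,96-q@jx),np.hypot(X[2]-50,96-q@jx))
    else:
        for t in np.arange(0.6,1.5,.02):
            P=step+jx*(96-85*np.cos(t))+np.array([0,0,50+85*np.sin(t)]);u=proj(im,P)
            if abs(u[1]-px[1])<2:print(nm,t,u,px,P)
```

```text
lip [475.84003465 178.84246408  36.2       ] [535.86249949 172.67752476  36.2       ] 60.338236322527045 [505.85126707 175.75999442  36.2       ]
rear base [468.09786216 309.3550317   12.        ] [565.22078348 301.28548995  12.        ] 97.45757717781531 [516.65932282 305.32026082  12.        ]
dir from 131mm 130.0102945898482 85.23136620778025
plate left edge dir 84.16848449628482
plate right edge dir 85.60070891381268
strap [485.67533942 -89.41413331  22.        ] [524.83500911 -84.75822463  22.        ] [ 495.53839263 -173.48606943   22.        ] [ 535.05149357 -168.26718381   22.        ] 39.4354816847613 84.64851010113527
96.69117379615602
96.97490441126035
edge [505.25517426 -87.08617897  22.        ] rear [ 515.2949431  -170.87662662   22.        ]
step [507.16228321 191.70619261   0.        ]
w3 1.2000000000000006 (np.float64(276.37755278038617), np.float64(82.44054818407794)) (276.72222222222223, 80.75) [512.50464045 256.68654247 129.22332231]
w3 1.2200000000000006 (np.float64(276.36934695545756), np.float64(80.80571357321566)) (276.72222222222223, 80.75) [512.63496534 258.27171486 129.82344529]
w3 1.2400000000000007 (np.float64(276.36161811724264), np.float64(79.15123985761178)) (276.72222222222223, 80.75) [512.76624757 259.86853153 130.39163995]
s3 72.26215530851628 123.10514500208456 1.2568283159602172 76.86252335418614
```

Request:
servo_tool(
  increments=[
    {"dx": 0.1,"dy": 3.6,"dz": -2,"ax": 0,"ay": 0,"az": 0,"claw": 1},
    {"dx": 0.3,"dy": 7.2,"dz": -4,"ax": 0,"ay": 0,"az": 0,"claw": 1},
    {"dx": 0.5,"dy": 10.8,"dz": -6,"ax": 0,"ay": 0,"az": 0,"claw": 1},
    {"dx": 0.5,"dy": 14.3,"dz": -8,"ax": 0,"ay": 0,"az": 0,"claw": 1},
    {"dx": 0.5,"dy": 14.3,"dz": -11,"ax": 0,"ay": 0,"az": 0,"claw": 1},
    {"dx": 0.5,"dy": 14.3,"dz": -14,"ax": 0,"ay": 0,"az": 0,"claw": 1},
    {"dx": 0.5,"dy": 14.3,"dz": -17,"ax": 0,"ay": 0,"az": 0,"claw": 1},
    {"dx": 0.5,"dy": 14.3,"dz": -17,"ax": 0,"ay": 0,"az": 0,"claw": 1},
  ],
)

```text
clock: 3.38
eef_pos: [512.6, 282.1, 155.8]
tool_rot: [-1.579, -0.008, -1.653]
force: [-0.2, -1.2, -0.5]
width: 0.2
```

Run:
```python
from h import *
s=read_state();print(s["clock"],s["qpos"].round(3),s["eef_pos"],s["tool_rot"],s["force"],s["width"])
i=get_image("wrist");cv2.imwrite("pics/w4.png",i["color"][:,:,::-1])
i=get_image("scene");crop(i,170,80,320,230,4,"s4.png")
```

```text
3.3833 [-0.302  0.659 -0.396  1.761  0.336  0.801 -0.945] [512.58683103 282.09823659 155.82830536] [-1.57903427 -0.00751432 -1.65314052] [-0.19597938 -1.15080177 -0.51035781] 0.2158686274591521
```

View pics/w4.png

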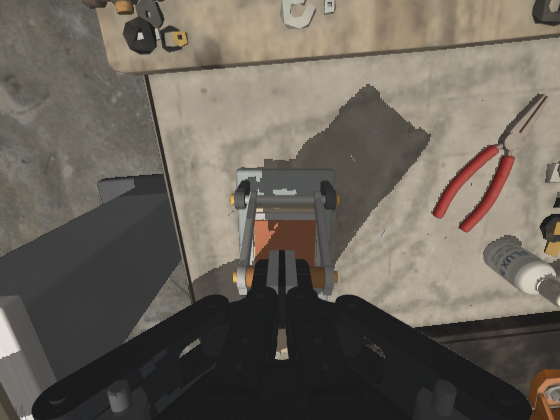

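View pics/s4.png

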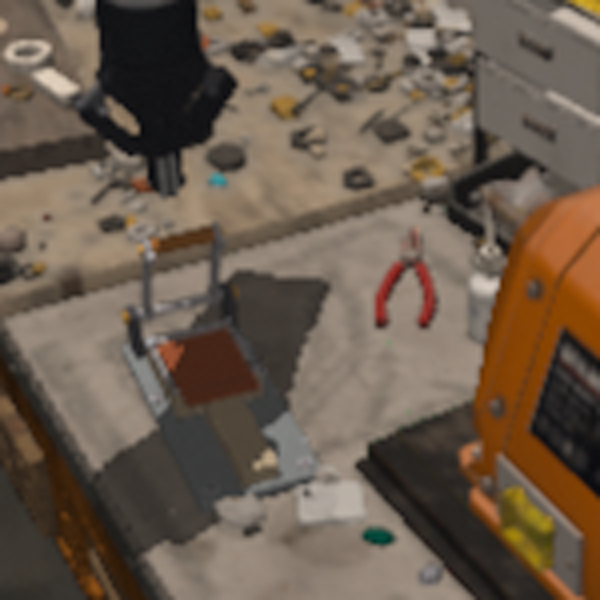

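Request:
servo_tool(
  increments=[
    {"dx": 0.1,"dy": 0.2,"dz": -1.5,"ax": 0,"ay": 0,"az": 0,"claw": 1},
    {"dx": 0.1,"dy": 0.2,"dz": -3,"ax": 0,"ay": 0,"az": 0,"claw": 1},
    {"dx": 0.1,"dy": 0.2,"dz": -4.6,"ax": 0,"ay": 0,"az": 0,"claw": 1},
    {"dx": 0.1,"dy": 0.2,"dz": -4.6,"ax": 0,"ay": 0,"az": 0,"claw": 1},
    {"dx": 0.1,"dy": 0.2,"dz": -4.6,"ax": 0,"ay": 0,"az": 0,"claw": 1},
  ],
)

```text
clock: 3.9
eef_pos: [517.2, 288.4, 117.0]
tool_rot: [-1.569, 0.001, -1.652]
force: [0.4, -0.1, -0.3]
width: -0.1
```

Request:
servo_tool(
  increments=[
    {"dx": 0,"dy": -0.8,"dz": -0.4,"ax": 0,"ay": 0,"az": 0,"claw": 1},
    {"dx": -0.1,"dy": -1.2,"dz": -0.8,"ax": 0,"ay": 0,"az": 0,"claw": 1},
    {"dx": -0.1,"dy": -1.6,"dz": -1.1,"ax": 0,"ay": 0,"az": 0,"claw": 1},
    {"dx": -0.2,"dy": -2.0,"dz": -1.4,"ax": 0,"ay": 0,"az": 0,"claw": 1},
    {"dx": -0.2,"dy": -2.4,"dz": -1.7,"ax": 0,"ay": 0,"az": 0,"claw": 1},
    {"dx": -0.2,"dy": -2.8,"dz": -2.0,"ax": 0,"ay": 0,"az": 0,"claw": 1},
    {"dx": -0.3,"dy": -3.2,"dz": -2.3,"ax": 0,"ay": 0,"az": 0,"claw": 1},
    {"dx": -0.3,"dy": -3.6,"dz": -2.6,"ax": 0,"ay": 0,"az": 0,"claw": 1},
  ],
)

```text
clock: 4.57
eef_pos: [512.8, 252.2, 89.0]
tool_rot: [-1.571, -0.0, -1.651]
force: [-0.0, 1.0, 0.6]
width: 0.1
```

Run:
```python
from h import *
s=read_state();print(s["clock"],s["qpos"].round(3),s["eef_pos"],s["tool_rot"],s["force"],s["width"])
i=get_image("scene");crop(i,170,80,320,230,4,"s5.png")
```

```text
4.5667 [-0.283  0.731 -0.35   1.854  0.402  0.626 -0.96 ] [512.84250597 252.16276773  88.97976161] [-1.57101263e+00 -5.17091768e-05 -1.65069303e+00] [-0.01054656  1.01055438  0.59137752] 0.1293260301486803
```

View pics/s5.png

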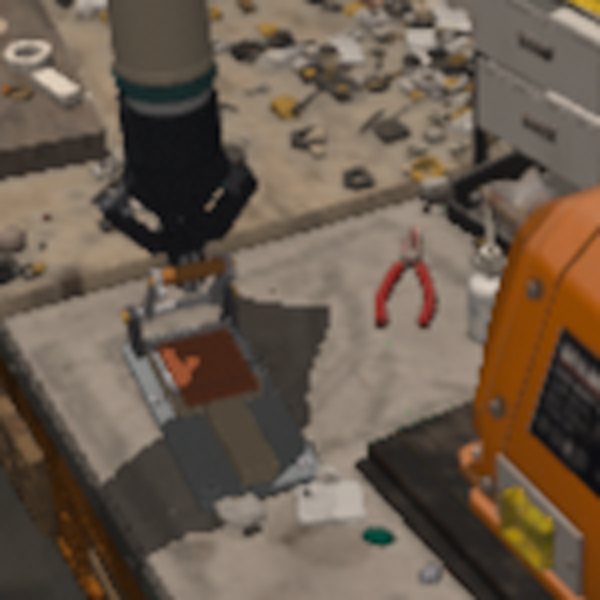

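Request:
servo_tool(
  increments=[
    {"dx": 0,"dy": -0.4,"dz": -0.2,"ax": 0,"ay": 0,"az": 0,"claw": 1},
    {"dx": -0.1,"dy": -0.8,"dz": -0.4,"ax": 0,"ay": 0,"az": 0,"claw": 1},
    {"dx": -0.1,"dy": -1.2,"dz": -0.6,"ax": 0,"ay": 0,"az": 0,"claw": 1},
    {"dx": -0.1,"dy": -1.6,"dz": -0.8,"ax": 0,"ay": 0,"az": 0,"claw": 1},
    {"dx": -0.1,"dy": -1.6,"dz": -0.8,"ax": 0,"ay": 0,"az": 0,"claw": 1},
  ],
)

```text
clock: 5.03
eef_pos: [511.7, 239.3, 80.6]
tool_rot: [-1.571, 0.005, -1.649]
force: [-0.1, 7.0, -5.2]
width: -0.1
```

Run:
```python
from h import *
s=read_state();print(s["clock"],s["eef_pos"],s["tool_rot"],s["force"],s["width"])
i=get_image("scene");crop(i,170,80,320,230,4,"s6.png")
i=get_image("wrist");cv2.imwrite("pics/w6.png",i["color"][:,:,::-1])
```

```text
5.0333 [511.67037125 239.26819078  80.57023689] [-1.5710189   0.00498471 -1.64936048] [-0.07489323  7.01295854 -5.19387026] -0.050598719093618266
```

View pics/s6.png

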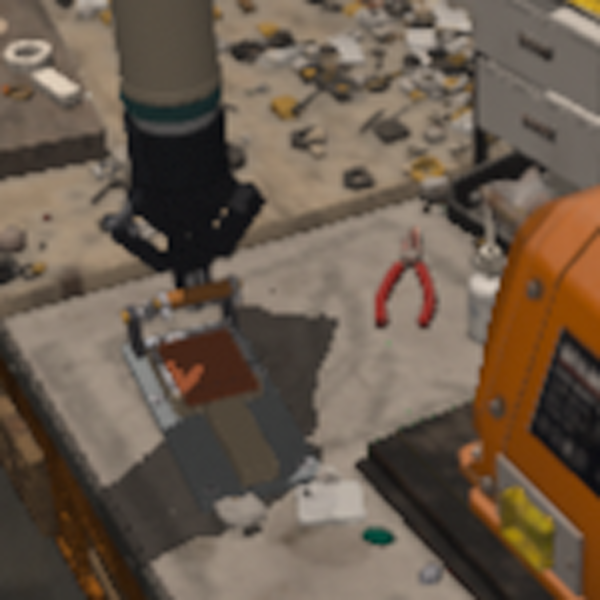

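View pics/w6.png

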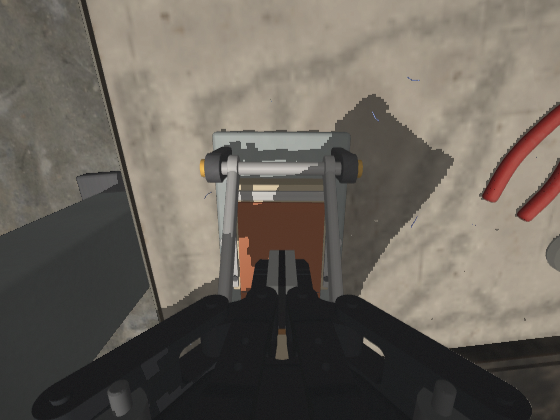

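Request:
servo_tool(
  increments=[
    {"dx": 0.1,"dy": 0.8,"dz": 0.5,"ax": 0,"ay": 0,"az": 0,"claw": 1},
    {"dx": 0.1,"dy": 1.0,"dz": 2.5,"ax": 0,"ay": 0,"az": 0,"claw": 1},
    {"dx": 0.1,"dy": 1.0,"dz": 5.0,"ax": 0,"ay": 0,"az": 0,"claw": 1},
    {"dx": 0.1,"dy": 0.5,"dz": 5.5,"ax": 0,"ay": 0,"az": 0,"claw": 1},
    {"dx": 0,"dy": -0.7,"dz": 5.5,"ax": 0,"ay": 0,"az": 0,"claw": 1},
    {"dx": -0.2,"dy": -2.0,"dz": 5,"ax": 0,"ay": 0,"az": 0,"claw": 1},
    {"dx": -0.2,"dy": -2.0,"dz": 4.0,"ax": 0,"ay": 0,"az": 0,"claw": 1},
    {"dx": -0.2,"dy": -2.0,"dz": 3.5,"ax": 0,"ay": 0,"az": 0,"claw": 1},
  ],
)

```text
clock: 5.8
eef_pos: [508.8, 213.4, 113.9]
tool_rot: [-1.574, -0.003, -1.654]
force: [0.1, -0.1, -0.6]
width: -0.2
```

Run:
```python
from h import *
s=read_state();print(s["clock"],s["eef_pos"],s["tool_rot"],s["force"],s["width"])
i=get_image("scene");crop(i,170,80,320,230,4,"s7.png")
```

```text
5.8 [508.82988961 213.44052036 113.92872037] [-1.57400496 -0.00330204 -1.65363762] [ 0.14269226 -0.06842662 -0.63551636] -0.191846029688926
```

View pics/s7.png

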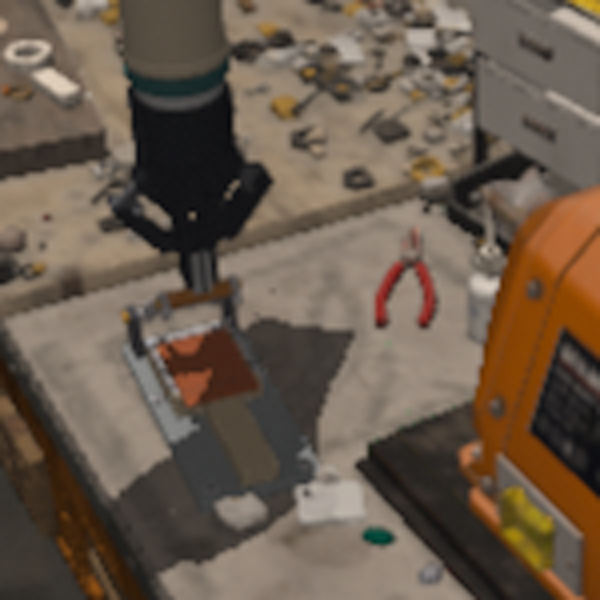

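Request:
servo_tool(
  increments=[
    {"dx": 0,"dy": 0.4,"dz": -0.3,"ax": 0,"ay": 0,"az": 0,"claw": 1},
    {"dx": 0,"dy": 0.4,"dz": -0.7,"ax": 0,"ay": 0,"az": 0,"claw": 1},
    {"dx": 0,"dy": 0.2,"dz": -1.1,"ax": 0,"ay": 0,"az": 0,"claw": 1},
    {"dx": 0,"dy": 0,"dz": -1.5,"ax": 0,"ay": 0,"az": 0,"claw": 1},
    {"dx": 0,"dy": -0.2,"dz": -1.9,"ax": 0,"ay": 0,"az": 0,"claw": 1},
    {"dx": -0.1,"dy": -0.4,"dz": -2.3,"ax": 0,"ay": 0,"az": 0,"claw": 1},
    {"dx": -0.1,"dy": -0.5,"dz": -2.7,"ax": 0,"ay": 0,"az": 0,"claw": 1},
    {"dx": -0.1,"dy": -0.6,"dz": -3.1,"ax": 0,"ay": 0,"az": 0,"claw": 1},
  ],
)

```text
clock: 6.52
eef_pos: [509.1, 210.4, 84.9]
tool_rot: [-1.571, 0.0, -1.651]
force: [0.4, -0.6, 1.2]
width: -0.4
```

Run:
```python
from h import *
s=read_state();print(s["clock"],s["eef_pos"],s["tool_rot"],s["force"],s["width"])
i=get_image("scene");crop(i,170,80,320,230,4,"s8.png")
```

```text
6.5167 [509.13605915 210.38455136  84.94802706] [-1.57059770e+00  1.97966386e-04 -1.65096205e+00] [ 0.37807646 -0.57315355  1.176356  ] -0.37761806602031295
```

View pics/s8.png

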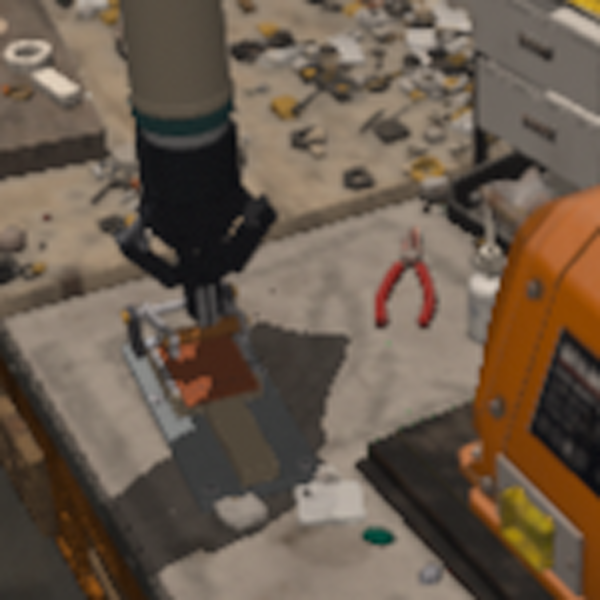

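Request:
servo_tool(
  increments=[
    {"dx": 0,"dy": -0.1,"dz": -0.4,"ax": 0,"ay": 0,"az": 0,"claw": 1},
    {"dx": 0,"dy": -0.2,"dz": -0.8,"ax": 0,"ay": 0,"az": 0,"claw": 1},
    {"dx": 0,"dy": -0.3,"dz": -1.2,"ax": 0,"ay": 0,"az": 0,"claw": 1},
    {"dx": -0.1,"dy": -0.3,"dz": -1.6,"ax": 0,"ay": 0,"az": 0,"claw": 1},
    {"dx": -0.1,"dy": -0.4,"dz": -1.9,"ax": 0,"ay": 0,"az": 0,"claw": 1},
    {"dx": -0.1,"dy": -0.4,"dz": -2.2,"ax": 0,"ay": 0,"az": 0,"claw": 1},
    {"dx": -0.1,"dy": -0.4,"dz": -2.2,"ax": 0,"ay": 0,"az": 0,"claw": 1},
  ],
)

```text
clock: 7.15
eef_pos: [507.7, 206.5, 62.6]
tool_rot: [-1.572, -0.0, -1.651]
force: [-0.4, -0.5, 0.5]
width: 0.2
```

Request:
servo_tool(
  increments=[
    {"dx": 0,"dy": -0.1,"dz": -0.2,"ax": 0,"ay": 0,"az": 0,"claw": 1},
    {"dx": 0,"dy": -0.1,"dz": -0.4,"ax": 0,"ay": 0,"az": 0,"claw": 1},
    {"dx": 0,"dy": -0.1,"dz": -0.6,"ax": 0,"ay": 0,"az": 0,"claw": 1},
    {"dx": 0,"dy": -0.1,"dz": -0.6,"ax": 0,"ay": 0,"az": 0,"claw": 1},
  ],
)

```text
clock: 7.48
eef_pos: [508.1, 205.5, 57.1]
tool_rot: [-1.571, -0.0, -1.651]
force: [1.5, 0.4, 0.2]
width: 0.0
```

Request:
servo_tool(
  increments=[
    {"dx": 0,"dy": 0,"dz": -0.1,"ax": 0,"ay": 0,"az": 0,"claw": 1},
    {"dx": 0,"dy": 0,"dz": -0.2,"ax": 0,"ay": 0,"az": 0,"claw": 1},
    {"dx": 0,"dy": 0,"dz": -0.3,"ax": 0,"ay": 0,"az": 0,"claw": 1},
  ],
)

```text
clock: 7.73
eef_pos: [508.3, 205.5, 56.5]
tool_rot: [-1.569, -0.001, -1.651]
force: [-6.5, -2.6, 30.1]
width: -0.3
```

Run:
```python
from h import *
s=read_state();print(s["clock"],s["eef_pos"],s["tool_rot"],s["force"],s["width"])
i=get_image("scene");crop(i,170,80,320,230,4,"s9.png")
i=get_image("wrist");cv2.imwrite("pics/w9.png",i["color"][:,:,::-1])
```

```text
7.7333 [508.31883662 205.54042859  56.45802188] [-1.56940273e+00 -6.33821463e-04 -1.65094848e+00] [-6.45141851 -2.6459257  30.07306022] -0.34767607307124127
```

View pics/s9.png

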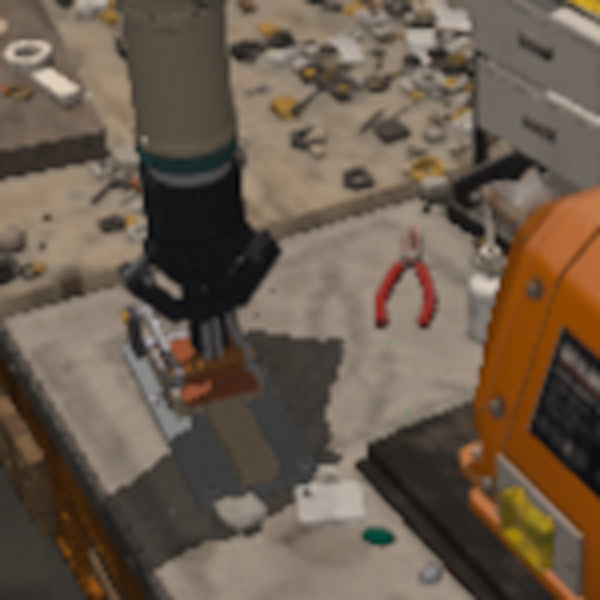

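View pics/w9.png

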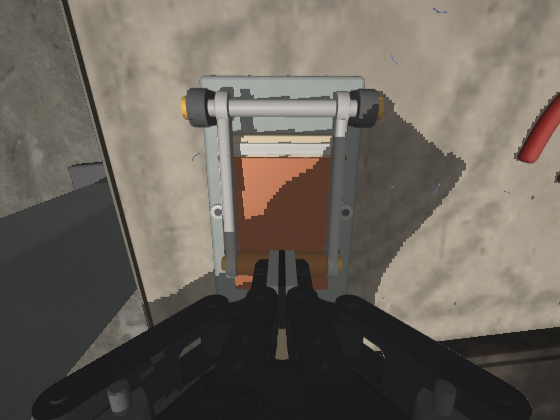

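Request:
servo_tool(
  increments=[
    {"dx": 0,"dy": 0,"dz": 1,"ax": 0,"ay": 0,"az": 0,"claw": 1},
    {"dx": 0,"dy": 0,"dz": 4,"ax": 0,"ay": 0,"az": 0,"claw": 1},
    {"dx": 0,"dy": -2,"dz": 7,"ax": 0,"ay": 0,"az": 0.0,"claw": 1},
    {"dx": 0,"dy": -6,"dz": 9,"ax": 0,"ay": 0,"az": 0.04,"claw": 1},
    {"dx": 0,"dy": -10,"dz": 9,"ax": 0,"ay": 0,"az": 0.08,"claw": -1},
    {"dx": 0,"dy": -14,"dz": 9,"ax": 0,"ay": 0,"az": 0.12,"claw": -1},
    {"dx": 0,"dy": -18,"dz": 9,"ax": 0,"ay": 0,"az": 0.16,"claw": -1},
    {"dx": 0.2,"dy": -22,"dz": 9,"ax": 0,"ay": 0,"az": 0.2,"claw": -1},
  ],
)

```text
clock: 8.5
eef_pos: [509.5, -16.4, 144.7]
tool_rot: [-1.571, -0.0, -1.448]
force: [0.6, 0.9, 0.2]
width: 48.1
```

Request:
servo_tool(
  increments=[
    {"dx": 0,"dy": -4,"dz": 0,"ax": 0,"ay": 0,"az": 0,"claw": -1},
    {"dx": 0,"dy": -8,"dz": 0,"ax": 0,"ay": 0,"az": 0,"claw": -1},
    {"dx": 0,"dy": -12,"dz": 0,"ax": 0,"ay": 0,"az": 0,"claw": -1},
    {"dx": 0,"dy": -12,"dz": 0,"ax": 0,"ay": 0,"az": 0,"claw": -1},
  ],
)

```text
clock: 8.83
eef_pos: [508.6, -145.5, 143.7]
tool_rot: [-1.573, -0.006, -1.464]
force: [-0.2, -0.9, -0.1]
width: 85.4
```

Run:
```python
from h import *
s=read_state();print(s["clock"],s["eef_pos"],s["tool_rot"],s["force"],s["width"])
i=get_image("scene");crop(i,170,80,320,230,4,"s10.png")
i=get_image("wrist");cv2.imwrite("pics/w10.png",i["color"][:,:,::-1])
import pickle;pickle.dump(i,open("w10.pkl","wb"))
```

```text
8.8333 [ 508.5656148  -145.53131711  143.71266204] [-1.57315295 -0.00578659 -1.46444877] [-0.19999162 -0.93600925 -0.11733319] 85.4211999414994
```

View pics/s10.png

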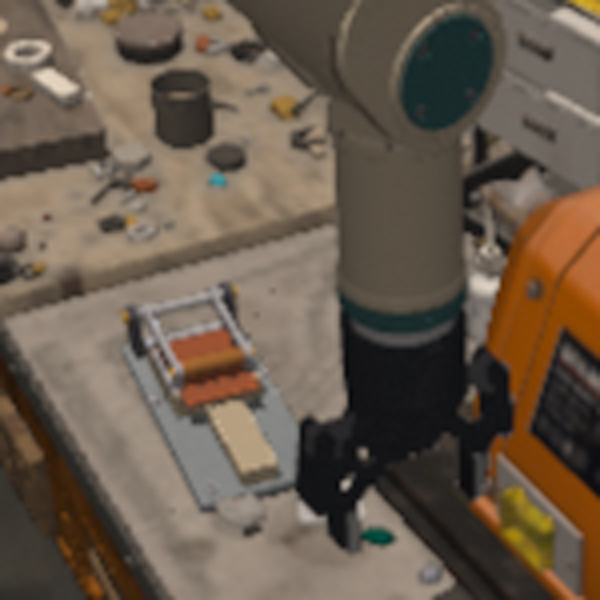

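View pics/w10.png

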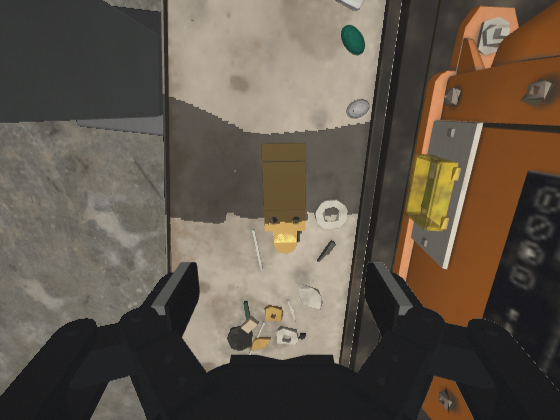

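Run:
```python
from h import *
import pickle
w=pickle.load(open("w10.pkl","rb"));crop(w,240,125,330,260,4,"w10c.png")
P=[onz(w,u,v,22) for u,v in((262,143),(306,144),(264,222),(305.5,222))]
for p in P:print(p.round(1))
print(np.degrees(np.arctan2(*(P[0]-P[2])[[1,0]])),np.degrees(np.arctan2(*(P[1]-P[3])[[1,0]])),np.degrees(np.arctan2(*(P[1]-P[0])[[1,0]]))+90)
print((P[0]+P[1])/2)
```

```text
[485.9 -88.9  22. ]
[525.1 -85.4  22. ]
[ 494.6 -164.    22. ]
[ 534.8 -159.5   22. ]
96.59993723598605 97.49492691514857 95.07407826561835
[505.48295385 -87.14645913  22.        ]
```

View pics/w10c.png

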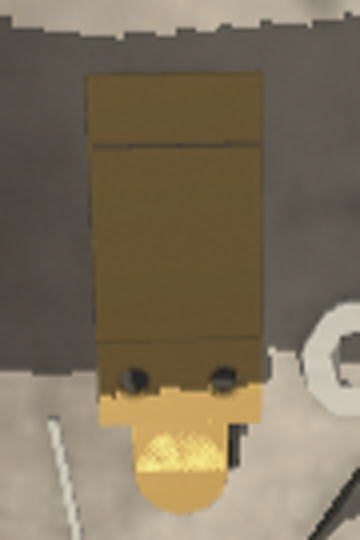

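Request:
servo_tool(
  increments=[
    {"dx": 0,"dy": 0,"dz": -2.5,"ax": 0,"ay": 0,"az": 0,"claw": -1},
    {"dx": 0,"dy": 0,"dz": -5.5,"ax": 0,"ay": 0,"az": 0,"claw": -1},
    {"dx": 0,"dy": 0,"dz": -8,"ax": 0,"ay": 0,"az": 0,"claw": -1},
    {"dx": 0,"dy": 0,"dz": -9,"ax": 0,"ay": 0,"az": 0,"claw": -1},
    {"dx": 0,"dy": 0,"dz": -9,"ax": 0,"ay": 0,"az": 0,"claw": -1},
    {"dx": 0,"dy": 0,"dz": -9,"ax": 0,"ay": 0,"az": 0,"claw": -1},
  ],
)

```text
clock: 9.43
eef_pos: [510.4, -133.0, 54.6]
tool_rot: [-1.571, 0.001, -1.449]
force: [0.6, -0.6, -0.0]
width: 85.7
```

Request:
servo_tool(
  increments=[
    {"dx": 0.05,"dy": -0.1,"dz": -1.7,"ax": 0,"ay": 0,"az": 0,"claw": -1},
    {"dx": 0.05,"dy": -0.1,"dz": -3.4,"ax": 0,"ay": 0,"az": 0,"claw": -1},
    {"dx": 0.05,"dy": -0.1,"dz": -4.8,"ax": 0,"ay": 0,"az": 0,"claw": -1},
    {"dx": 0.05,"dy": -0.1,"dz": -4.8,"ax": 0,"ay": 0,"az": 0,"claw": -1},
    {"dx": 0.05,"dy": -0.1,"dz": -4.8,"ax": 0,"ay": 0,"az": 0,"claw": -1},
  ],
)

```text
clock: 9.85
eef_pos: [511.3, -135.1, 7.4]
tool_rot: [-1.57, -0.0, -1.45]
force: [-0.4, 0.1, 0.5]
width: 85.4
```

Run:
```python
from h import *
s=read_state();print(s["clock"],s["eef_pos"],s["tool_rot"],s["force"],s["width"])
i=get_image("wrist");cv2.imwrite("pics/w11.png",i["color"][:,:,::-1])
```

```text
9.85 [ 511.34838342 -135.05694557    7.3791204 ] [-1.56954448e+00 -2.00227671e-04 -1.45013895e+00] [-0.40105488  0.10794018  0.53688609] 85.35113503574723
```

View pics/w11.png

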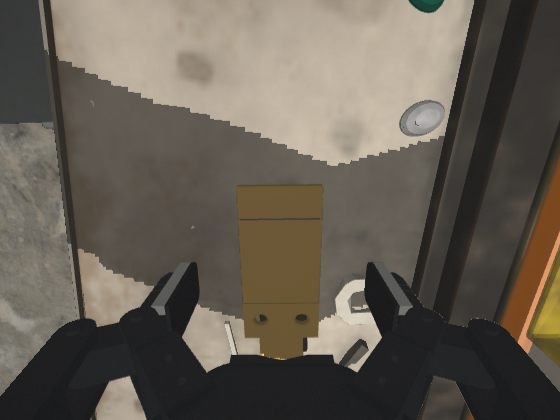

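Request:
servo_tool(
  increments=[
    {"dx": 0,"dy": 0,"dz": 0,"ax": 0,"ay": 0,"az": 0,"claw": 1},
    {"dx": 0,"dy": 0,"dz": 0,"ax": 0,"ay": 0,"az": 0,"claw": 1},
    {"dx": 0,"dy": 0,"dz": 0,"ax": 0,"ay": 0,"az": 0,"claw": 1},
    {"dx": 0,"dy": 0,"dz": 0,"ax": 0,"ay": 0,"az": 0,"claw": 1},
    {"dx": 0,"dy": 0,"dz": 0,"ax": 0,"ay": 0,"az": 0,"claw": 1},
  ],
)

```text
clock: 10.32
eef_pos: [510.9, -135.6, 7.3]
tool_rot: [-1.57, -0.001, -1.451]
force: [-1.4, 0.8, 8.7]
width: 37.7
```

Run:
```python
from h import *
s=read_state();print(s["clock"],s["eef_pos"],s["tool_rot"],s["force"],s["width"])
i=get_image("wrist");cv2.imwrite("pics/w12.png",i["color"][:,:,::-1])
```

```text
10.3167 [ 510.87501365 -135.64354135    7.28482617] [-1.56998107e+00 -7.17363308e-04 -1.45065482e+00] [-1.4341507   0.77610216  8.71537546] 37.735615887277454
```

View pics/w12.png

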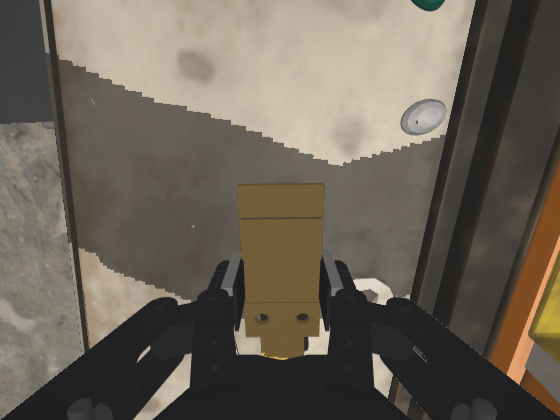

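Request:
servo_tool(
  increments=[
    {"dx": 0,"dy": 0,"dz": 1,"ax": 0,"ay": 0,"az": 0,"claw": 1},
    {"dx": 0,"dy": 0,"dz": 3,"ax": 0,"ay": 0,"az": 0,"claw": 1},
    {"dx": 0,"dy": 2,"dz": 5,"ax": 0,"ay": 0,"az": 0,"claw": 1},
    {"dx": 0,"dy": 5,"dz": 6,"ax": 0,"ay": 0,"az": -0.04,"claw": 1},
    {"dx": 0,"dy": 8.5,"dz": 6,"ax": 0,"ay": 0,"az": -0.08,"claw": 1},
    {"dx": -0.3,"dy": 12,"dz": 6,"ax": 0,"ay": 0,"az": -0.12,"claw": 1},
    {"dx": -0.6,"dy": 15,"dz": 6,"ax": 0,"ay": 0,"az": -0.16,"claw": 1},
    {"dx": -1,"dy": 18,"dz": 6,"ax": 0,"ay": 0,"az": -0.2,"claw": 1},
  ],
)

```text
clock: 11.03
eef_pos: [500.4, 46.3, 67.0]
tool_rot: [-1.57, 0.001, -1.652]
force: [0.8, 0.9, -2.2]
width: 37.9
```

Request:
servo_tool(
  increments=[
    {"dx": 0,"dy": 2.5,"dz": 0,"ax": 0,"ay": 0,"az": 0,"claw": 1},
    {"dx": 0,"dy": 5,"dz": 0,"ax": 0,"ay": 0,"az": 0,"claw": 1},
    {"dx": 0,"dy": 7,"dz": 0,"ax": 0,"ay": 0,"az": 0,"claw": 1},
    {"dx": 0,"dy": 7.5,"dz": 0,"ax": 0,"ay": 0,"az": 0,"claw": 1},
    {"dx": 0,"dy": 7.5,"dz": 0,"ax": 0,"ay": 0,"az": 0,"claw": 1},
    {"dx": 0,"dy": 7.5,"dz": 0,"ax": 0,"ay": 0,"az": 0,"claw": 1},
  ],
)

```text
clock: 11.53
eef_pos: [500.3, 118.4, 66.4]
tool_rot: [-1.571, -0.001, -1.651]
force: [-0.5, 0.8, -1.6]
width: 38.4
```

Run:
```python
from h import *
import pickle
s=read_state();print(s["clock"],s["eef_pos"],s["tool_rot"],s["force"],s["width"])
i=get_image("wrist");cv2.imwrite("pics/w13.png",i["color"][:,:,::-1]);pickle.dump((i,s),open("w13.pkl","wb"))
i=get_image("scene");crop(i,170,80,320,230,4,"s13.png")
```

```text
11.5333 [500.28756771 118.35471126  66.4213109 ] [-1.57132189e+00 -1.26942497e-03 -1.65113061e+00] [-0.48847073  0.77314664 -1.61521597] 38.367394786703464
```

View pics/w13.png

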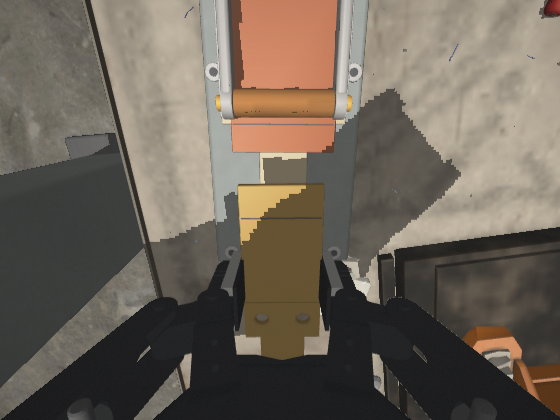

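View pics/s13.png

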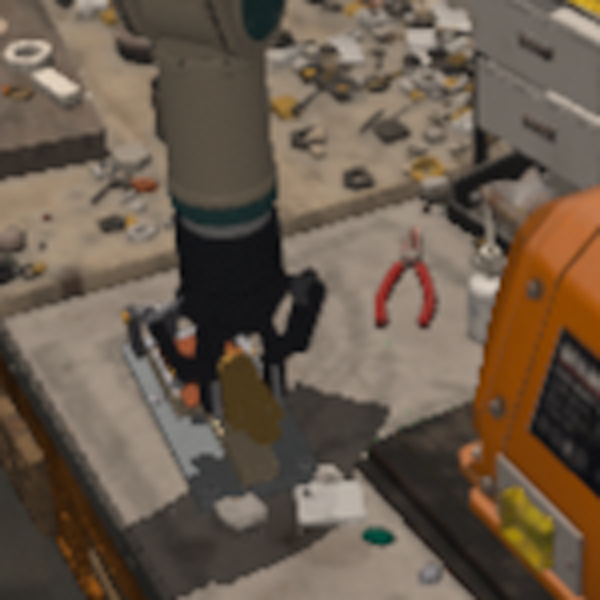

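Run:
```python
from h import *
import pickle
w,s=pickle.load(open("w13.pkl","rb"));crop(w,190,80,370,260,4,"w13c.png")
```

```text
(no output)
```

View pics/w13c.png

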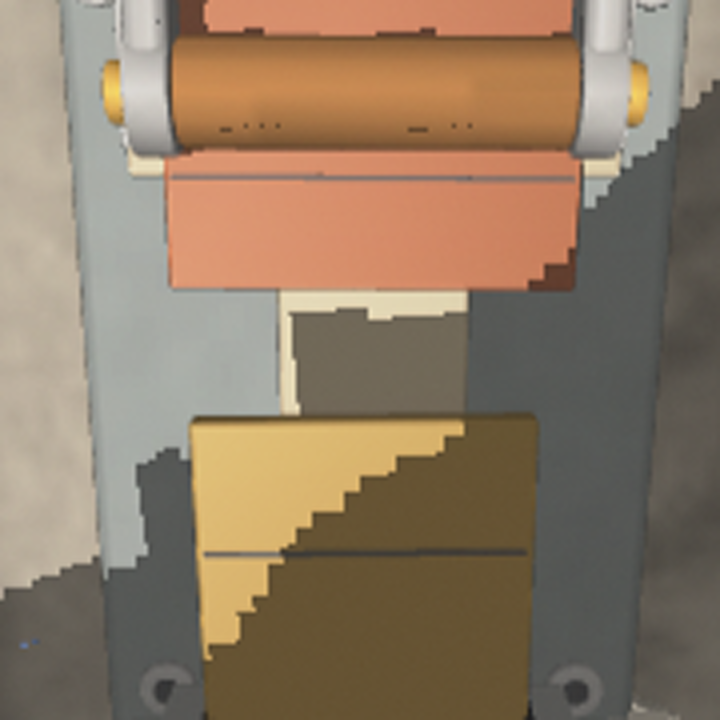

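```bash
cat >> h.py <<'E'
J0=np.array([507.0,191.9]);JT=np.radians(85.25);JX=np.array([np.cos(JT),np.sin(JT)]);JY=np.array([-JX[1],JX[0]])
def jig(P): d=np.array(P)[:2]-J0; return np.array([d@JX,d@JY])
E
python3 - <<'E'
from h import *
import pickle
w,s=pickle.load(open("w13.pkl","rb"))
p=lambda u,v:(190+(u+.5)/4-.5,80+(v+.5)/4-.5)
tz=s["eef_pos"][2]
def show(n,a,b,z):
    A=onz(w,*p(*a),z);B=onz(w,*p(*b),z);m=(A+B)/2
    print(n,"mid",m.round(1),"jig",jig(m).round(2),"len",np.linalg.norm(B-A).round(1),"normal dir",(np.degrees(np.arctan2(*(B-A)[[1,0]]))+90).round(2))
show("lip",(168,290),(576,291),36.2)
show("bed",(279,295),(468,293),28)
show("bed2",(281,410),(468,410),28)
show("strap",(191,424),(538,421),tz+14.7)
show("scribe",(205,554),(527,552),tz+14.7)
show("base",(91,400),(658,400),12)
print("tcp jig",jig(s["eef_pos"]))
E
```

```text
lip mid [505.8 176.2  36.2] jig [-15.79  -0.09] len 59.9 normal dir 85.3
bed mid [505.9 174.5  28. ] jig [-17.42  -0.35] len 29.1 normal dir 86.04
bed2 mid [504.6 156.3  28. ] jig [-35.72  -0.6 ] len 29.7 normal dir 85.45
strap mid [504.1 167.5  81.1] jig [-24.54   0.82] len 39.0 normal dir 85.96
scribe mid [503.1 151.9  81.1] jig [-40.19   0.61] len 37.6 normal dir 85.84
base mid [504.5 154.2  12. ] jig [-37.75  -0.66] len 97.9 normal dir 85.45
tcp jig [-73.84854212   0.59922492]
```

Request:
servo_tool(
  increments=[
    {"dx": 0.1,"dy": 0,"dz": -1.2,"ax": 0,"ay": 0,"az": 0,"claw": 1},
    {"dx": 0.1,"dy": 0,"dz": -2.4,"ax": 0,"ay": 0,"az": 0,"claw": 1},
    {"dx": 0.1,"dy": 0,"dz": -3.4,"ax": 0,"ay": 0,"az": 0,"claw": 1},
    {"dx": 0.1,"dy": 0,"dz": -4.2,"ax": 0,"ay": 0,"az": 0,"claw": 1},
    {"dx": 0.1,"dy": 0,"dz": -4.6,"ax": 0,"ay": 0,"az": 0,"claw": 1},
    {"dx": 0.1,"dy": 0,"dz": -4.6,"ax": 0,"ay": 0,"az": 0,"claw": 1},
    {"dx": 0.1,"dy": 0,"dz": -4.6,"ax": 0,"ay": 0,"az": 0,"claw": 1},
  ],
)

```text
clock: 12.22
eef_pos: [501.5, 119.3, 20.2]
tool_rot: [-1.571, -0.0, -1.651]
force: [-0.8, -0.3, -1.9]
width: 37.8
```

Run:
```python
from h import *
import pickle
s=read_state();print(s["clock"],s["eef_pos"],s["tool_rot"],s["force"],s["torque"],s["width"])
i=get_image("wrist");pickle.dump((i,s),open("w14.pkl","wb"));crop(i,190,60,370,240,4,"w14c.png")
```

```text
12.2167 [501.5023199  119.34711011  20.22579815] [-1.57109047e+00 -1.70160773e-04 -1.65103824e+00] [-0.77131139 -0.3354471  -1.8878028 ] [-0.02254927 -0.04655758  0.03565603] 37.81946903946087
```

View pics/w14c.png

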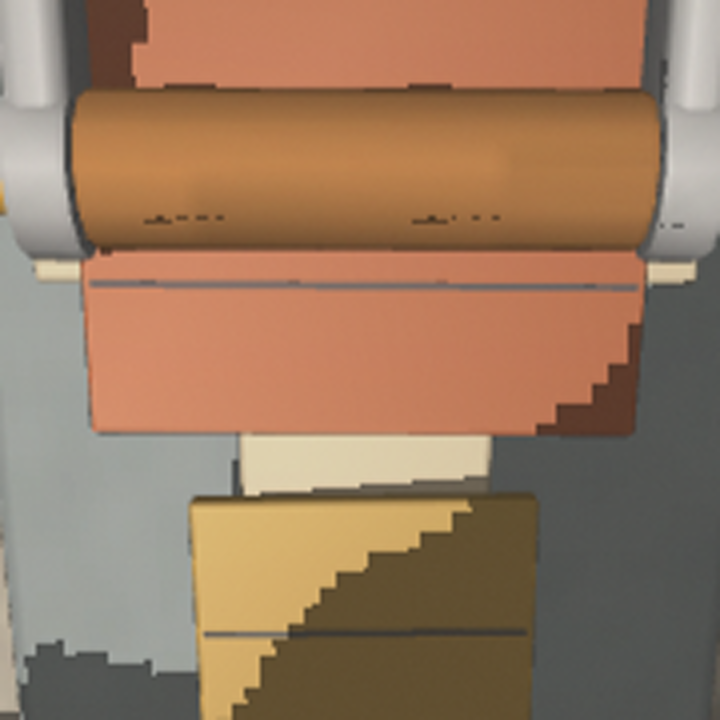

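Request:
servo_tool(
  increments=[
    {"dx": 0,"dy": 0,"dz": -0.1,"ax": 0,"ay": 0,"az": -0.01,"claw": 1},
    {"dx": 0,"dy": 0,"dz": -0.2,"ax": 0,"ay": 0,"az": -0.01,"claw": 1},
    {"dx": 0,"dy": 0,"dz": -0.25,"ax": 0,"ay": 0,"az": -0.01,"claw": 1},
    {"dx": 0,"dy": 0,"dz": -0.25,"ax": 0,"ay": 0,"az": -0.01,"claw": 1},
  ],
)

```text
clock: 12.6
eef_pos: [501.6, 119.6, 17.9]
tool_rot: [-1.571, 0.0, -1.661]
force: [-0.3, -0.5, -2.3]
width: 38.0
```

Request:
servo_tool(
  increments=[
    {"dx": 0,"dy": 0,"dz": -0.05,"ax": 0,"ay": 0,"az": 0,"claw": 1},
    {"dx": 0,"dy": 0,"dz": -0.1,"ax": 0,"ay": 0,"az": 0,"claw": 1},
    {"dx": 0,"dy": 0,"dz": -0.1,"ax": 0,"ay": 0,"az": 0,"claw": 1},
  ],
)

```text
clock: 12.85
eef_pos: [501.7, 119.6, 17.3]
tool_rot: [-1.57, -0.0, -1.661]
force: [-1.5, 0.1, 3.6]
width: 37.9
```

Request:
servo_tool(
  increments=[
    {"dx": 0.02,"dy": 0.25,"dz": 0,"ax": 0,"ay": 0,"az": 0,"claw": 1},
    {"dx": 0.04,"dy": 0.5,"dz": 0,"ax": 0,"ay": 0,"az": 0,"claw": 1},
    {"dx": 0.06,"dy": 0.75,"dz": 0,"ax": 0,"ay": 0,"az": 0,"claw": 1},
    {"dx": 0.08,"dy": 1.0,"dz": 0,"ax": 0,"ay": 0,"az": 0,"claw": 1},
    {"dx": 0.1,"dy": 1.25,"dz": 0,"ax": 0,"ay": 0,"az": 0,"claw": 1},
  ],
)

```text
clock: 13.27
eef_pos: [502.7, 129.6, 17.3]
tool_rot: [-1.571, -0.004, -1.663]
force: [-1.1, -5.0, 5.6]
width: 37.7
```

Run:
```python
from h import *
import pickle
s=read_state();print(s["clock"],s["eef_pos"],s["tool_rot"],s["force"],s["torque"],s["width"])
i=get_image("wrist");pickle.dump((i,s),open("w15.pkl","wb"));crop(i,190,60,370,240,4,"w15c.png")
```

```text
13.2667 [502.66550684 129.57268941  17.31424772] [-1.57077266 -0.00354227 -1.66274511] [-1.07050294 -5.04314441  5.63542639] [-1.0358624   0.10127736  0.02539837] 37.71418587993555
```

View pics/w15c.png

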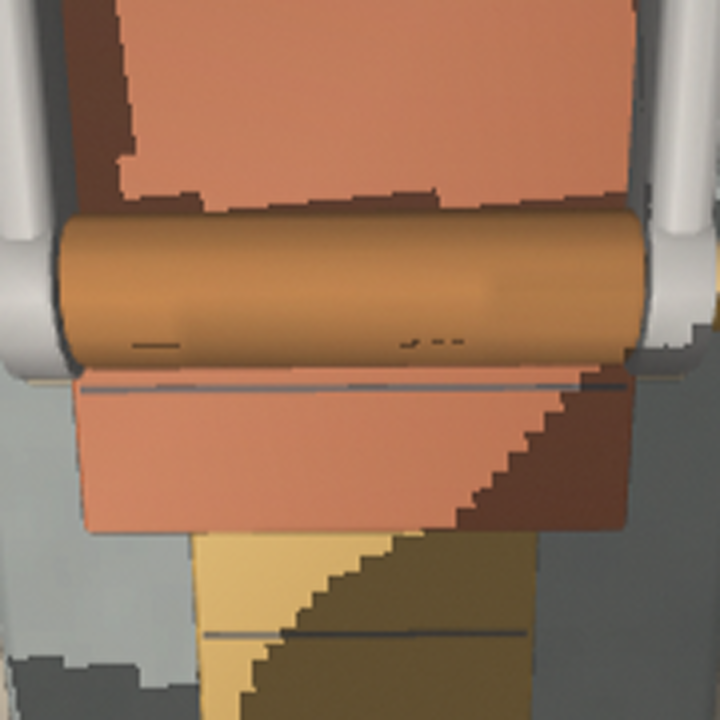

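Request:
servo_tool(
  increments=[
    {"dx": 0,"dy": 0.25,"dz": 0,"ax": 0,"ay": 0,"az": 0,"claw": 1},
    {"dx": 0,"dy": 0.5,"dz": 0,"ax": 0,"ay": 0,"az": 0,"claw": 1},
    {"dx": 0,"dy": 0.7,"dz": 0,"ax": 0,"ay": 0,"az": 0,"claw": 1},
    {"dx": 0,"dy": 0.85,"dz": 0,"ax": 0,"ay": 0,"az": 0,"claw": 1},
    {"dx": 0,"dy": 0.85,"dz": 0,"ax": 0,"ay": 0,"az": 0,"claw": 1},
  ],
)

```text
clock: 13.73
eef_pos: [502.9, 138.9, 17.3]
tool_rot: [-1.57, -0.002, -1.662]
force: [-0.7, -3.3, 5.1]
width: 38.2
```

Run:
```python
from h import *
import pickle
s=read_state();print(s["clock"],s["eef_pos"],jig(s["eef_pos"]),s["tool_rot"],s["force"],s["torque"],s["width"])
i=get_image("wrist");pickle.dump((i,s),open("w16.pkl","wb"));crop(i,190,60,370,240,4,"w16c.png")
```

```text
13.7333 [502.92524026 138.8962671   17.32168176] [-53.15911526  -0.32837912] [-1.57021952 -0.00238387 -1.66202323] [-0.7442278  -3.31599559  5.1439704 ] [-0.75057241  0.02528996  0.00564047] 38.15573693440818
```

View pics/w16c.png

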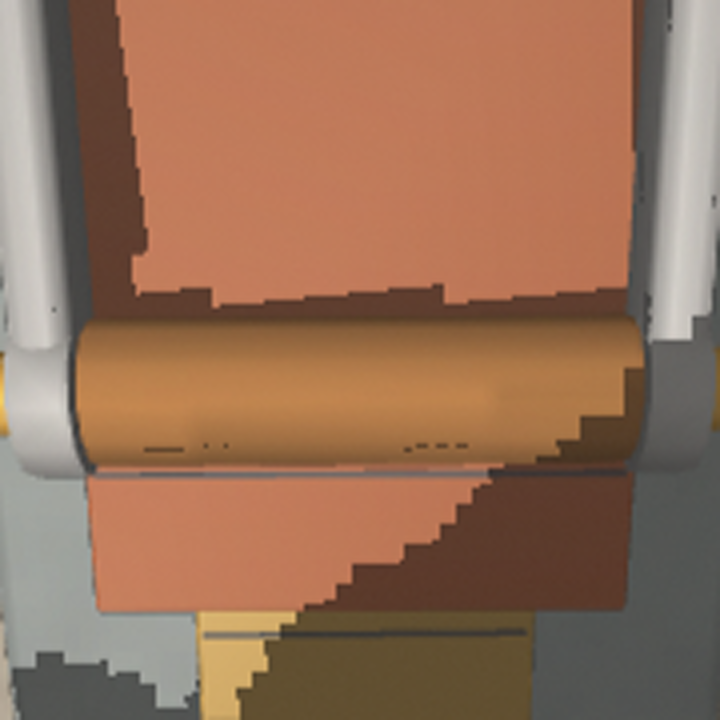

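Request:
servo_tool(
  increments=[
    {"dx": 0.01,"dy": 0.1,"dz": 0,"ax": 0,"ay": 0,"az": 0,"claw": 1},
    {"dx": 0.01,"dy": 0.2,"dz": 0,"ax": 0,"ay": 0,"az": 0,"claw": 1},
    {"dx": 0.02,"dy": 0.3,"dz": 0,"ax": 0,"ay": 0,"az": 0,"claw": 1},
    {"dx": 0.02,"dy": 0.35,"dz": 0,"ax": 0,"ay": 0,"az": 0,"claw": 1},
  ],
)

```text
clock: 14.12
eef_pos: [503.1, 141.7, 17.3]
tool_rot: [-1.57, -0.003, -1.663]
force: [0.4, -5.4, 6.4]
width: 37.9
```

Request:
servo_tool(
  increments=[
    {"dx": 0,"dy": 0.07,"dz": 0,"ax": 0,"ay": 0,"az": 0,"claw": 1},
    {"dx": 0.01,"dy": 0.14,"dz": 0,"ax": 0,"ay": 0,"az": 0,"claw": 1},
    {"dx": 0.01,"dy": 0.2,"dz": 0,"ax": 0,"ay": 0,"az": 0,"claw": 1},
  ],
)

```text
clock: 14.37
eef_pos: [503.1, 143.0, 17.3]
tool_rot: [-1.571, -0.004, -1.663]
force: [0.2, -6.6, 6.3]
width: 37.9
```

Run:
```python
from h import *
import pickle
s=read_state();print(s["clock"],s["eef_pos"],jig(s["eef_pos"]),s["tool_rot"],s["force"],s["torque"],s["width"])
i=get_image("wrist");pickle.dump((i,s),open("w17.pkl","wb"));crop(i,190,60,370,240,4,"w17c.png")
```

```text
14.3667 [503.06290897 143.04824378  17.31651868] [-49.00999843  -0.12175727] [-1.57072135 -0.00419203 -1.66286187] [ 0.24565346 -6.61588512  6.2617798 ] [-1.49994135 -0.04460132 -0.03493911] 37.875225356686
```

View pics/w17c.png

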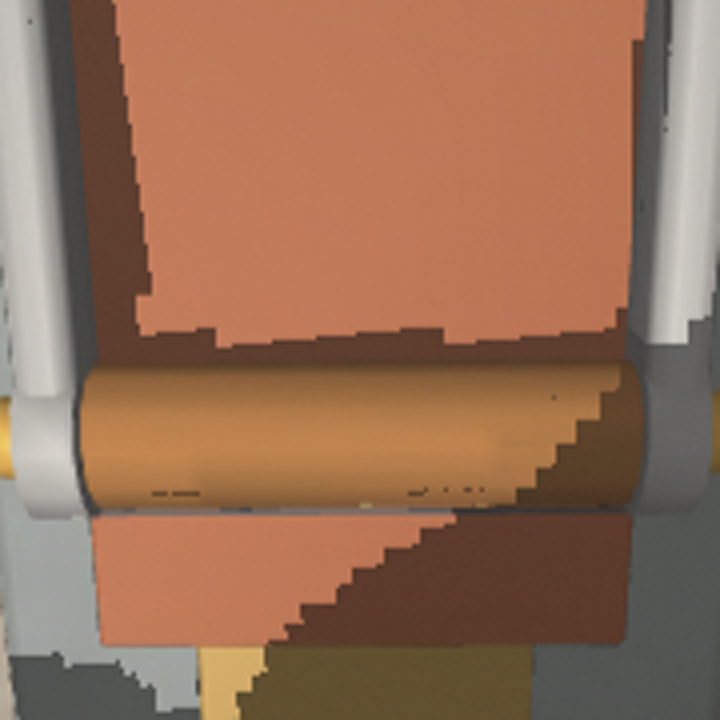

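Request:
servo_tool(
  increments=[
    {"dx": 0,"dy": 0.05,"dz": 0,"ax": 0,"ay": 0,"az": 0,"claw": 1},
    {"dx": 0,"dy": 0.1,"dz": 0,"ax": 0,"ay": 0,"az": 0,"claw": 1},
    {"dx": 0,"dy": 0.1,"dz": 0,"ax": 0,"ay": 0,"az": 0,"claw": 1},
  ],
)

```text
clock: 14.67
eef_pos: [503.1, 143.0, 17.3]
tool_rot: [-1.571, -0.006, -1.663]
force: [-1.1, -7.8, 7.1]
width: 37.9
```

Request:
servo_tool(
  increments=[
    {"dx": 0,"dy": 0.05,"dz": 0,"ax": 0,"ay": 0,"az": 0,"claw": 1},
    {"dx": 0,"dy": 0.1,"dz": 0,"ax": 0,"ay": 0,"az": 0,"claw": 1},
    {"dx": 0,"dy": 0.1,"dz": 0,"ax": 0,"ay": 0,"az": 0,"claw": 1},
  ],
)

```text
clock: 14.92
eef_pos: [503.1, 143.0, 17.3]
tool_rot: [-1.571, -0.007, -1.664]
force: [-1.4, -9.8, 7.3]
width: 38.2
```

Run:
```python
from h import *
import pickle
for k in range(3):
    s=read_state();print(s["clock"],s["eef_pos"],jig(s["eef_pos"]),s["tool_rot"],s["force"],s["torque"],s["width"])
    i=get_image("wrist")
pickle.dump((i,s),open("w18.pkl","wb"));crop(i,190,60,370,240,4,"w18c.png")
```

```text
14.9167 [503.06790551 143.02249677  17.31015436] [-49.03524327  -0.12886871] [-1.57105016 -0.00692527 -1.66403232] [-1.42630546 -9.844747    7.28427431] [-1.99267738 -0.11318865  0.07087976] 38.18640403908109
14.9667 [503.07974135 143.03995525  17.30817472] [-49.01686464  -0.13921819] [-1.57101005 -0.00683088 -1.66409646] [ 0.48239733 -9.26344603  8.09883119] [-1.94285039 -0.11826085  0.1025994 ] 37.7487556424847
15.0167 [503.06019723 143.03277897  17.31864308] [-49.02563468  -0.12033545] [-1.57104603 -0.0068452  -1.66409586] [-0.32094619 -9.86485136  7.02334736] [-2.0444934  -0.09054251  0.0655459 ] 37.69466361356943
```

View pics/w18c.png

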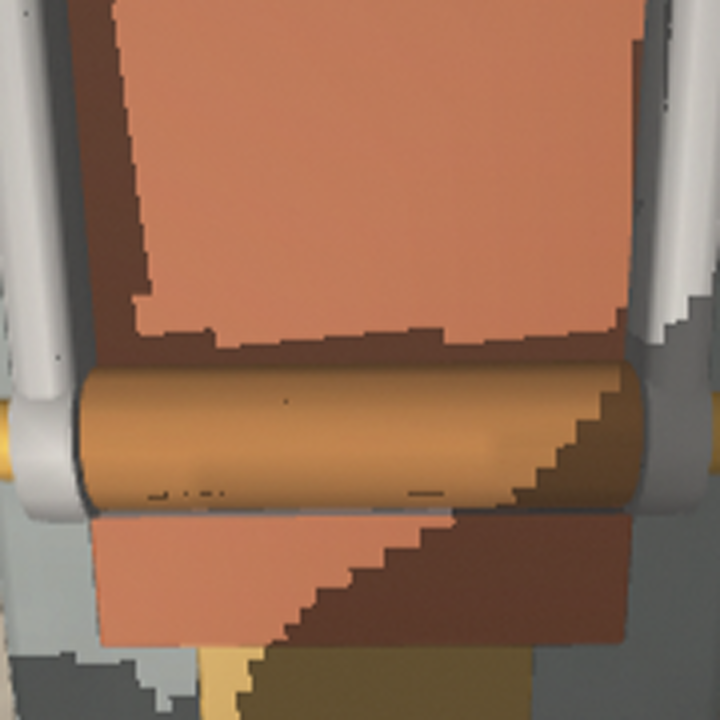

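Run:
```python
from h import *
import pickle
w,s=pickle.load(open("w18.pkl","rb"))
p=lambda u,v:(190+(u+.5)/4-.5,60+(v+.5)/4-.5)
def show(n,a,b,z):
    A=onz(w,*p(*a),z);B=onz(w,*p(*b),z);m=(A+B)/2
    print(n,"mid",m.round(1),"jig",jig(m).round(2),"len",np.linalg.norm(B-A).round(1),(np.degrees(np.arctan2(*(B-A)[[1,0]]))+90).round(2))
show("lip",(101,643),(624,641),36.2)
show("strap@lip",(200,648),(532,648),32)
show("bar",(80,435),(643,435),50+5)
i=get_image("scene");crop(i,170,80,320,230,4,"s18.png")
i=get_image("top");crop(i,130,190,260,270,6,"t18.png")
```

```text
lip mid [506.  177.2  36.2] jig [-14.72  -0.17] len 59.1 84.95
strap@lip mid [506.1 174.8  32. ] jig [-17.1   -0.55] len 38.9 84.71
bar mid [508.5 204.4  55. ] jig [12.55 -0.49] len 50.7 84.7
```

View pics/s18.png

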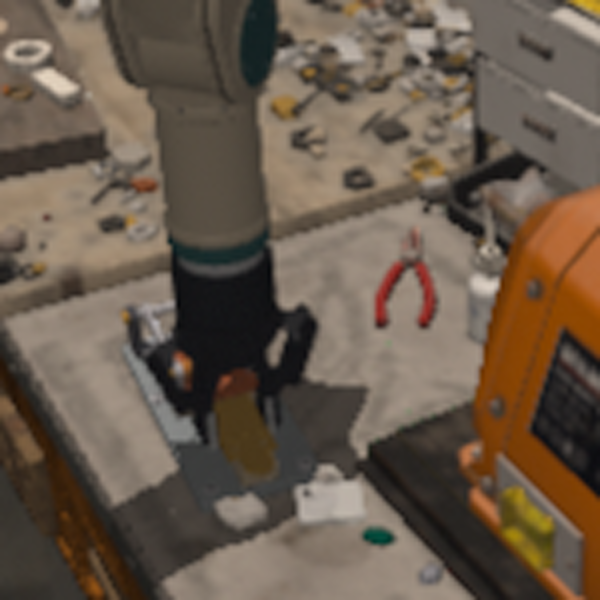

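Run:
```python
from h import *
i=get_image("wrist");cv2.imwrite("pics/w19.png",i["color"][:,:,::-1]);s=read_state();print(s["clock"],s["force"],s["eef_pos"],abs(s["qd"]).max())
```

```text
15.2167 [-0.52239679 -9.72566774  7.69957468] [503.08046107 143.02436329  17.32581134] 0.0020741867956081284
```

View pics/w19.png

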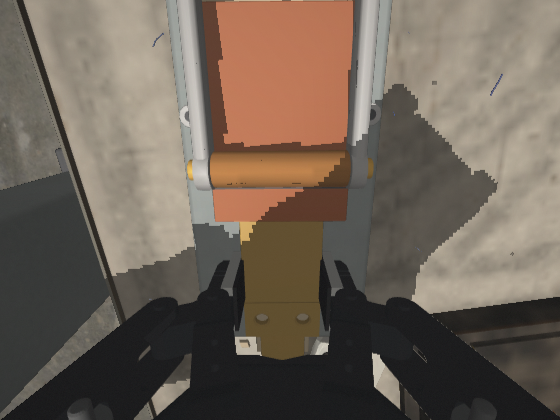

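```bash
python3 -c "
from cell import *
print(finish_job()); print(read_state()['force'])"
```

```text
the job is handed in; nothing more can be done
None
the job is handed in; nothing more can be done
```

The job is handed in with the clamp closed and the strap home under the lip. `finish_job()` gives no verdict, so this rests on my own checks. The clock stood at about 15.2 s when I handed in.

- **Clamp:** I pushed the bar over from behind, then pressed it down from above. It stopped solidly at a tip height of 56.5 mm, where about 57 mm was expected for closed. Later pictures show it still shut.
- **Strap:** I gripped it across its 40 mm width, laid it on the bed and slid it under the lip. It stopped advancing over the last 2 mm of commanded push.
    - By tool position, the square edge is about 0.1 mm from the step.
    - It is about 0.5 mm off the centre line and straight to about 0.01 rad.
- **Push and rest:** Measured force was about 7–8 N up on the tool. Allowing for the strap's weight, that is a push of about 9 N onto the bed. Forward push was about 10 N and the arm was at rest.

**Disagreements and gaps:**
- The last wrist picture put the plate lip 1.1 mm further in than before. The bar also read 1.5 mm further in than its closed position, so I took this as camera calibration (good to about 2 mm) rather than plate movement.
- I did not measure strap flatness or lip height directly. The contact height of 17.3 mm agrees with the strap lying flat.
- I did not measure the bystanders again at the end. The pliers and flux bottle, the only ones in the last scene picture, look unmoved, and the arm did not work near the others.

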